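# Stop the lathe and hold its chuck guard open

## Task

The chuck jaws on the little wood lathe need nipping up: first push the red mushroom stop button on the yellow box fully in, to the end of its stroke, and let it spring back out; then lift the lathe's clear chuck guard and hold it open at 45 degrees from shut, so that the chuck key can get in while the guard still shields the face. The guard drops shut by itself, so finish while still holding it there with the gripper, and leave the tools and other loose things where they lie.

Things in the scene. Friction and masses are not known exactly. Their poses are not given: they have to be found in the camera images.
- stop_top (a point): centre of the top of the red mushroom stop button (40 mm wide, domed, 15 mm thick), 89 mm above the bench when out. It is on a yellow box (72 x 72 mm, 60 mm high) fixed to the bench on a dark foot plate 85 x 115 mm, in front of the lathe on the left or right; a round copper tin stands at the other place.
- stop (a joint): stroke of the stop button, straight down, in m: 0 out, 0.008 fully in (the end stop). A spring pushes it back out: about 2 N to start it, about 8.5 N at the end of the stroke; it does not latch.
- guard_handle (a point): middle of the red bar of the guard's D handle: round, 12 mm thick, 96 mm long, parallel to the hinge axis (point y axis), on the robot's side, 205 mm above the bench when shut, about 40 mm clear of the front sheet. Shut, it lies 188 mm forward of the hinge axis and 30 mm below it. The round bar can turn in a grip as the guard is lifted. The point turns with the guard.
- guard_hinge (a point): middle of the guard's hinge axis, 235 mm above the bench, at the rear of a green wood lathe (760 mm long, headstock left, 255 mm high) fixed to the bench, turned up to 9 degrees. Fixed to the lathe: z up, y along the hinge axis to the headstock, -x to the lathe's front (robot side). Guard: 142 mm wide, clear, yellow frame; level sheet 125 mm forward from the hinge, then bent down 64 mm.
- guard (a joint): opening angle of the chuck guard in rad: 0 shut (top sheet level), growing as the handle swings up and back over the hinge; 0.785 is 45 degrees; end stop 1.5. It weighs about 0.45 kg (give or take a third) and has a light closing spring: it falls shut from any angle when let go. Holding it takes about 2 to 5 N at the handle.
- wax_tin: round copper-coloured tin, 80 mm wide, 42 mm high, loose; origin at the centre of its underside. Leave it.
- gouge: turning gouge lying on the bench, wooden handle towards the robot's side, 350 mm long, 30 mm high, loose; origin at the blade's tip, on the bench. Leave it.
- skew: skew chisel lying on the bench, wooden handle towards the robot's side, 350 mm long, 30 mm high, loose; origin at the blade's tip, on the bench. Leave it.
- chuck_key: steel T-handled chuck key lying on the flat top of the lathe's headstock, 90 x 90 mm, 16 mm high, loose; origin at the middle of the T bar, on the headstock's top. Leave it.
- calipers: steel outside calipers lying flat, about 130 x 95 mm, 8 mm high, loose; origin at the brass pivot, on the bench. Leave them.
- finial: turned light wood finial standing on the bench, 40 mm wide, 92 mm high, loose; origin at the centre of its foot. Leave it.
Things that resemble listed ones, but are neither listed nor needed, are in the scene too. What is meant by the part that bears stop_top is not green or purple, and is the larger of those in its own colour.

How it is judged:
By the outcome, as a careful person would: the job done as asked, in the order asked, and still so for the second after the job is handed in, while the arm keeps its last pose, push and grip.
It also fails if it takes over 51 s, if anything falls off the work surface, if the arm or the gripper's body presses on something with over 40 N, if the wrist force passes 120 N, or if a joint passes its speed limit or range.

## Robot

A 6-joint arm with a two-finger parallel gripper is mounted at the origin on the work surface. World frame = base frame: x ahead of the robot, y to its left, z up, the work surface at z = 0. Lengths are in mm, angles in rad, forces in N, time in s.
With the tool pointing down it reaches from about 350 to 850 mm from the base axis. Payload 8.1 kg.
Tool frame: the origin (TCP) lies at the very end of the fingers, on their centre line; the grasp point (between the pads) lies 19 mm behind it (ctrl.pinch_z is the x of the grasp point in the tool frame, in mm); x points along the fingers, z is the direction in which the jaws open and shut, and the axes are right-handed (so a half turn about x gives the same grasp; the last joint's range is limited). The gripper opens to 93 mm and grips with 3 to 60 N. Pads are 15 mm wide; open, the fingers measure 128 mm over their backs; the gripper's body (75 mm by 188 mm) begins 65 mm behind the grasp point.
Start: joints at [-1.35, 0.13, 1.488, -0, 1.523, -0.085], TCP at [180.654, -572.162, 218.635] pointing down, gripper open.
Joint ranges: [-2.96, 2.96], [-0.89, 2.26], [0.02, 2.5], [-1.34, 4.48], [0, 2.73], [-2.66, 2.66]. Speed limits (rad/s): [2.39, 2.39, 2.79, 3.14, 3.14, 3.14].

## Interface

Orientations are given as [roll, pitch, yaw] about the fixed x, y, z axes, in that order (R = Rz(yaw) Ry(pitch) Rx(roll)).
In Python, from workcell import telemetry, eyes, workorder, ctrl gives the robot as it stands.
- The arm moves only by the tool apply_moves, never from a script. Its argument "motion" is a list of rows, each an object of numbers: "ax", "ay", "az": the turn, a rotation vector about the tool's x, y, z in rad; "dx", "dy", "dz": the shift along the tool's x, y, z in cm; "jaw": the closure, from -1 (fully open) to 1 (shut). A call has 1 to 10 rows; each row shifts and turns the pose as measured when the row begins, along the tool's axes as they then stand; what a row does not reach is not made up. A row lasts 1/10 s, in which the tool goes at most 50 mm and 8.59 degrees, less where a joint would pass 70% of its speed; a pose out of reach is approached as far as the arm can. A call with a gripper value outside its range is refused whole. The fingers move at their own pace and stop on an object; the grip force is fixed at half the most. Time passes only in rows, so rows that do not move let the fingers close. It gives the time, the measured TCP pose, the force and the opening at its end, in the units of the state.
- telemetry.observe(): the state, without advancing time (a new reading comes with each control period).
- eyes.get_image(name): name is "scene" or "top" or "wrist"; returns the picture (420x560x3 uint8, red, green, blue); there is no depth.
- eyes.calibration(name): a dict with "fx", "fy", "cx", "cy" (pixels), "dist" ([k1, k2, p1, p2, k3] as OpenCV has them; the pictures are not rectified), "T" (4x4, takes a point from camera to world coordinates); the wrist camera has in their place "hand_eye" (4x4, takes a point from camera to tool coordinates, whose origin is the TCP and whose axes are the tool frame's). Camera axes: x right, y up, looking along -z (the intrinsics and any distortion apply to the point x, -y, -z); pixel columns grow to the right and rows downward; lengths in mm; the calibration is good to about 2 mm. A picture is of the moment at which its call begins: read the wrist's pose just before it. calibration takes no time and is no camera call.
- workorder.hand_in(): hands the job in, once; it reports no verdict.
Trained networks look in the newest picture that a camera, given by its name, has taken for a name from the list of things; names that differ only in an ending like _2 or _b are one class to them, and where a whole thing is asked for, a point or a joint stands for the part that bears it (a point fixed in the world has none). Each returns a list of dicts, best first, with "confidence" (0 to 1); they miss things now and then, are a little off and sometimes report something else, mostly with a low value. They report only what shows in the picture. A call takes as long as a camera call. They do not tell look-alikes from the thing itself.
- eyes.look_for(camera, name): "bbox" ([left, top, right, bottom] in pixels, round what is visible of it).
- eyes.spot_point(camera, name): "position" ([column, row] in pixels: a listed point, or the origin of a listed thing).
The state is a dict: "clock": time; "joint_positions": joint angles; "joint_vel": joint speeds; "joint_efforts": joint torques, N m; "position": TCP position; "tcp_rot": TCP orientation; "wrist_force": force on the tool from outside, world axes, zero at the start; "moment": the same for the moment, N m; "gripper_width": opening from 0.0 (shut) to 1.0 (fully open).
Only numpy, scipy, OpenCV 4.12 (cv2) and the standard library are available. Lean on these libraries where they do the work, as an engineer would, in place of code of your own. Each camera call takes 0.05 s, during which the arm holds its last target.

## Working session

There is one attempt and no reset: what is moved stays moved. The work goes in short steps, Python scripts to look and compute and a tool call to move; the robot and the scene stay as the last step left them, time stands still between calls to the robot, and variables do not carry over. Pictures are saved under pics/ and viewed, and the job is handed in when it is done.

Besides the shell and the picture viewer there is one more tool, called after "Request:" as name([rows], argument=value, ...), one row to a line, values as JSON. apply_moves: Moves the arm, as the interface text tells. Its arguments: {"type":"object","properties":{"motion":{"type":"array"}},"required":["motion"]}

```bash
ls; mkdir -p pics
python3 - <<'E'
from workcell import telemetry, eyes, workorder, ctrl
import cv2
print(telemetry.observe()); print(ctrl.pinch_z)
for n in ["scene","top","wrist"]:
    im=eyes.get_image(n); cv2.imwrite(f"pics/{n}0.png",im[:,:,::-1])
    print(n,eyes.calibration(n))
    for t in ["stop_top","guard_handle","guard_hinge"]:
        print(t,eyes.look_for(n,t)[:4],eyes.spot_point(n,t)[:4])
E
```

```text
pics
{'clock': 0.0, 'joint_positions': array([-1.35038012e+00,  1.31171596e-01,  1.48922665e+00, -3.01911406e-05,
        1.52298916e+00, -8.54141695e-02]), 'joint_vel': array([ 4.52501154e-04, -1.35049769e-03, -1.35503335e-04,  7.20284217e-04,
       -2.01533920e-05, -2.71358095e-04]), 'joint_efforts': array([ 1.70281506e-03, -5.59839749e+01, -4.91755843e+01,  7.70665496e-02,
        3.60483024e-02, -1.83519123e-04]), 'position': array([ 180.53355873, -571.62285094,  217.61010878]), 'tcp_rot': array([3.07297812, 1.56900132, 1.80801364]), 'wrist_force': array([0.35398047, 0.58044372, 0.0894758 ]), 'moment': array([-0.02545315, -0.00526286,  0.02052053]), 'gripper_width': 0.9983417967087113}
-18.8
scene {'fx': 509.62283068093956, 'fy': 509.62283068093956, 'cx': 284.6440249971691, 'cy': 216.2910791886743, 'dist': array([-0.18987059,  0.        ,  0.        ,  0.        ,  0.        ]), 'T': array([[-9.04525793e-01, -2.96197638e-01,  3.06757313e-01,
         9.79374124e+02],
       [ 4.26416051e-01, -6.25658607e-01,  6.53238592e-01,
         8.87678406e+02],
       [-1.56237480e-03,  7.
[... 1889 characters left out ...]
.63}]
wrist {'fx': 300.5407262643969, 'fy': 300.5407262643969, 'cx': 288.3609313734097, 'cy': 211.04917042575545, 'dist': array([-0.06032837,  0.        ,  0.        ,  0.        ,  0.        ]), 'hand_eye': array([[-3.65422637e-04,  2.51464749e-01, -9.67866389e-01,
        -1.66013123e+02],
       [-4.05593922e-04,  9.67866336e-01,  2.51464889e-01,
         7.02593133e+01],
       [ 9.99999851e-01,  4.84451687e-04, -2.51687696e-04,
         9.12028826e-01],
       [ 0.00000000e+00,  0.00000000e+00,  0.00000000e+00,
         1.00000000e+00]])}
stop_top [{'bbox': [0.0, 0.0, 15.1, 20.6], 'confidence': 0.51}] [{'position': [266.0, 93.3], 'confidence': 0.75}]
guard_handle [] []
guard_hinge [] []
```

View pics/scene0.png

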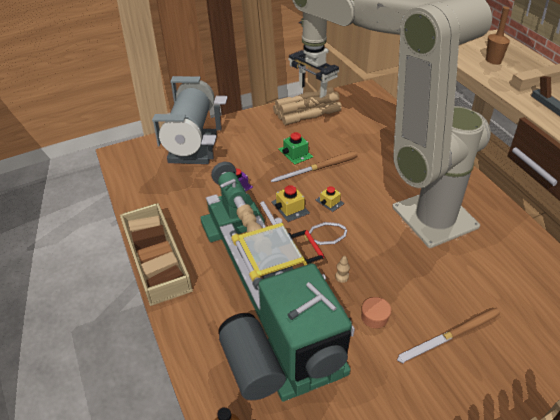

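View pics/top0.png

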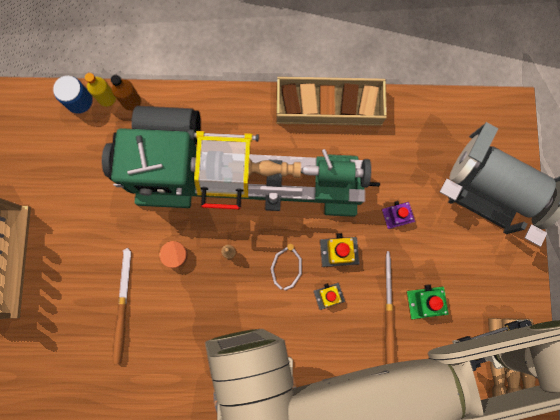

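View pics/wrist0.png

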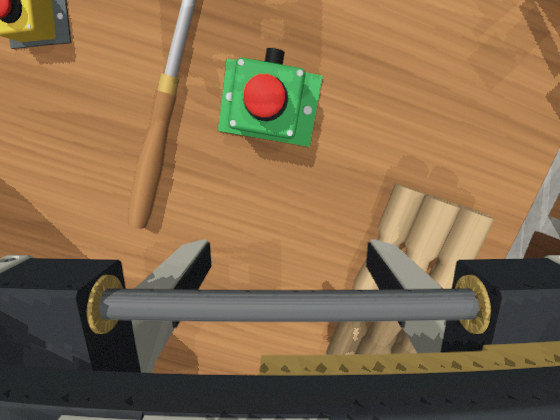

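Top view: the stop look-alikes are the large yellow box (342,250), small yellow (330,296), green (436,303) and purple (403,213). The scene view shows the same four at (290,192), (331,190), (295,138) and (240,178). I choose the larger yellow one, at top (342,250). The red handle bar is at top (221,206) and scene (314,246).

```bash
cat > h.py <<'E'
import numpy as np, cv2
from scipy.spatial.transform import Rotation as R
from workcell import telemetry, eyes
def ray(cam,px,T=None):
    c=eyes.calibration(cam); K=np.array([[c['fx'],0,c['cx']],[0,c['fy'],c['cy']],[0,0,1]])
    u=cv2.undistortPoints(np.array([[px]],float),K,c['dist'])[0,0]
    T=c['T'] if T is None else T
    return T[:3,3], T[:3,:3]@np.array([u[0],-u[1],-1.])
def atz(cam,px,z,T=None):
    o,d=ray(cam,px,T); return o+d*(z-o[2])/d[2]
def tri(*rs):
    A=np.zeros((3,3));b=np.zeros(3)
    for o,d in rs:
        d=d/np.linalg.norm(d);P=np.eye(3)-np.outer(d,d);A+=P;b+=P@o
    p=np.linalg.solve(A,b)
    res=[np.linalg.norm(np.cross(p-o,d/np.linalg.norm(d))) for o,d in rs]
    return p,res
def toolT(s=None):
    s=s or telemetry.observe(); T=np.eye(4);T[:3,:3]=R.from_euler('xyz',s['tcp_rot']).as_matrix();T[:3,3]=s['position'];return T
def wristT(s=None): return toolT(s)@eyes.calibration('wrist')['hand_eye']
def red(im):
    h=cv2.cvtColor(im,cv2.COLOR_RGB2HSV); return (((h[...,0]<6)|(h[...,0]>174))&(h[...,1]>200)&(h[...,2]>110)).astype(np.uint8)
def blobs(im,amin=15):
    n,l,st,c=cv2.connectedComponentsWithStats(red(im))
    return [(st[i].tolist(),c[i].round(1).tolist()) for i in range(1,n) if st[i][4]>=amin],l
def bar_ends(im,box):
    m=red(im); k=np.zeros_like(m); x0,y0,x1,y1=box;k[y0:y1,x0:x1]=1
    ys,xs=np.nonzero(m*k); P=np.c_[xs,ys].astype(float); c=P.mean(0); v=np.linalg.svd(P-c,full_matrices=0)[2][0]; t=(P-c)@v
    return c,c+v*t.min(),c+v*t.max()
E
python3 - <<'E'
from h import *
i=cv2.imread('pics/top0.png')[:,:,::-1].copy(); s=cv2.imread('pics/scene0.png')[:,:,::-1].copy()
for im in(i,s):
    for b in blobs(im)[0]: print(b)
    print()
a=i[190:320,190:460]; cv2.imwrite('pics/c1.png',cv2.resize(a,None,fx=2.9,fy=2.9,interpolation=cv2.INTER_CUBIC)[:,:,::-1])
a=s[150:290,220:360]; cv2.imwrite('pics/c2.png',cv2.resize(a,None,fx=4.2,fy=4.2,interpolation=cv2.INTER_CUBIC)[:,:,::-1])
E
```

```text
([201, 203, 38, 6, 154], [219.7, 205.9])
([398, 208, 10, 9, 74], [402.7, 211.9])
([336, 243, 13, 14, 137], [342.3, 249.5])
([326, 292, 10, 9, 71], [330.7, 295.9])
([429, 296, 14, 14, 147], [435.5, 302.9])
```

View pics/c1.png

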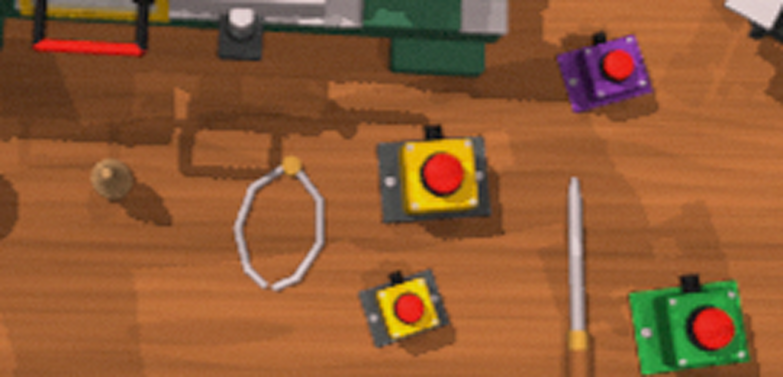

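View pics/c2.png

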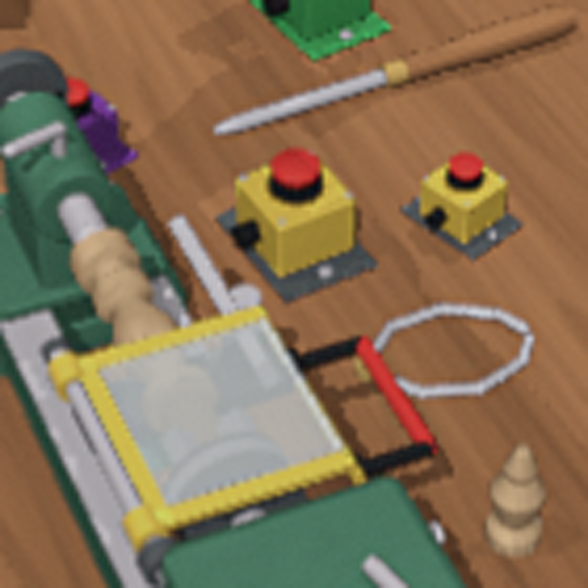

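Run:
```python
from h import *
i=cv2.imread('pics/top0.png')[:,:,::-1].copy(); 
print('stop',tri(ray('top',(342.3,249.5)),ray('scene',(290.5,188.8))), atz('top',(342.3,249.5),87), atz('scene',(290.5,188.8),89))
c,a,b=bar_ends(i,(190,195,250,215)); print(c,a,b)
print('bar',tri(ray('top',c),ray('scene',(314.5,243.6))),atz('top',c,206),atz('scene',(314.5,243.6),207))
A=atz('top',a,207);B=atz('top',b,207);print(A,B,np.linalg.norm(A-B),np.degrees(np.arctan2(*(A-B)[[0,1]])))
A=atz('scene',(306.7,231.7),207);B=atz('scene',(322.4,255.2),207);print(A,B,np.linalg.norm(A-B))
# hinge ends/ yellow frame edges via top
s=telemetry.observe();print(toolT(s)[:3,:3].round(3))
```

```text
stop (array([ 423.26474745, -249.5978596 ,   82.71912784]), [np.float64(0.603038810077484), np.float64(0.6030388100773558)]) [ 422.37680975 -248.63250049   87.        ] [ 426.91626157 -243.46716832   89.        ]
[219.73376623 205.90909091] [201.0458866  205.02740506] [238.05786037 206.77361352]
bar (array([524.35601817, 100.2015331 , 204.57609473]), [np.float64(0.36450456394552155), np.float64(0.3645045639454187)]) [524.40853263  99.84296922 206.        ] [525.21297999 102.40612965 207.        ]
[525.78710582 150.24049123 207.        ] [522.70860824  50.2009519  207.        ] 100.08689513325591 1.762595815538469
[523.86215345  55.17088689 207.        ] [525.78462579 146.82083681 207.        ] 91.67011082487478
[[ 0.     0.954  0.301]
 [-0.     0.301 -0.954]
 [-1.     0.     0.   ]]
```

Request:
apply_moves([
  {"dy": 3.65, "dz": -2.6, "jaw": 1},
  {"dy": 3.65, "dz": -2.6, "jaw": 1},
  {"dy": 3.65, "dz": -2.6, "jaw": 1},
  {"dy": 3.65, "dz": -2.6, "jaw": 1},
  {"dy": 3.65, "dz": -2.6, "jaw": 1},
  {"dy": 3.65, "dz": -2.6, "jaw": 1},
  {"dy": 3.65, "dz": -2.6, "jaw": 1},
  {"dy": 3.65, "dz": -2.6, "jaw": 1},
])

```text
invalid input at $.motion[0]: expected keys ax, ay, az, dx, dy, dz, jaw
```

```bash
cat > look.py <<'E'
from h import *
import sys
s=telemetry.observe(); im=eyes.get_image('wrist'); T=wristT(s)
cv2.imwrite('pics/%s.png'%sys.argv[1],im[:,:,::-1]); z=float(sys.argv[2])
print({k:np.round(v,4).tolist() for k,v in s.items()})
for b in blobs(im,40)[0]: print(b, atz('wrist',b[1],z,T).round(1))
tt=toolT(s)
d=tt[:3,:3].T@(np.array([422.5,-248.5,100])-s['position']);print('to stop, tool cm',d/10)
E
python3 look.py w1 87
```

```text
{'clock': 1.05, 'joint_positions': [-1.3504, 0.1304, 1.4882, 0.0, 1.523, -0.0854], 'joint_vel': [-0.0003, -0.0006, 0.0013, 0.0014, 0.0009, -0.0003], 'joint_efforts': [-0.0015, -55.9775, -49.2067, 0.0768, 0.0229, -0.0001], 'position': [180.6717, -572.1632, 218.6382], 'tcp_rot': [1.0184, 1.5708, -0.2465], 'wrist_force': [0.3572, -0.0335, 0.1241], 'moment': [-0.0151, 0.0115, 0.0076], 'gripper_width': 1.0006}
to stop, tool cm [ 11.86416616  32.80534156 -23.58366457]
```

View pics/w1.png

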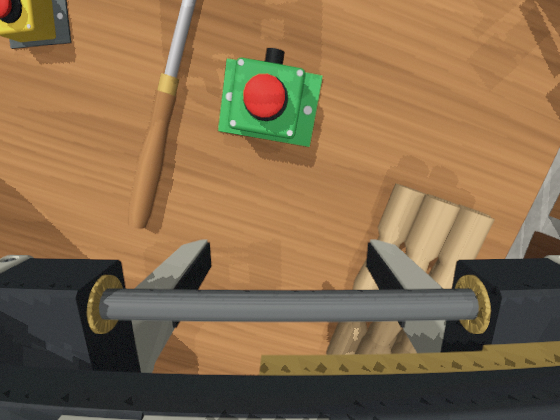

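The call was refused because every row needs all the keys, so the picture is unchanged: the green decoy is at (265,97).

Request:
apply_moves([
  {"ax": 0, "ay": 0, "az": 0, "dx": 0, "dy": 3.65, "dz": -2.6, "jaw": 1},
  {"ax": 0, "ay": 0, "az": 0, "dx": 0, "dy": 3.65, "dz": -2.6, "jaw": 1},
  {"ax": 0, "ay": 0, "az": 0, "dx": 0, "dy": 3.65, "dz": -2.6, "jaw": 1},
  {"ax": 0, "ay": 0, "az": 0, "dx": 0, "dy": 3.65, "dz": -2.6, "jaw": 1},
  {"ax": 0, "ay": 0, "az": 0, "dx": 0, "dy": 3.65, "dz": -2.6, "jaw": 1},
  {"ax": 0, "ay": 0, "az": 0, "dx": 0, "dy": 3.65, "dz": -2.6, "jaw": 1},
  {"ax": 0, "ay": 0, "az": 0, "dx": 0, "dy": 3.65, "dz": -2.6, "jaw": 1},
])

```text
clock: 1.8
position: [372.1, -317.7, 217.8]
tcp_rot: [-0.166, 1.569, -1.441]
wrist_force: [0.4, -0.6, 0.1]
gripper_width: 0.448
```

```bash
sed -i 's/>200)&/>165)\&/' h.py; python3 look.py w2 87
```

```text
{'clock': 1.8, 'joint_positions': [-0.8108, -0.1741, 1.7899, -0.001, 1.5245, 0.4642], 'joint_vel': [0.9333, -0.137, 0.1189, 0.0006, 0.0098, 0.9305], 'joint_efforts': [-6.5277, -40.4139, -48.7713, -0.0605, 0.3519, -2.0279], 'position': [372.0898, -317.7148, 217.7694], 'tcp_rot': [-0.166, 1.5691, -1.441], 'wrist_force': [0.4443, -0.6131, 0.0526], 'moment': [-0.0216, -0.0774, 0.0123], 'gripper_width': 0.448}
([432, 60, 30, 31, 698], [445.9, 74.1]) [ 536.  -423.7   87. ]
([219, 111, 39, 41, 1260], [238.2, 131.7]) [ 427.2 -251.9   87. ]
([174, 227, 24, 22, 399], [184.6, 238.1]) [ 306.  -224.9   87. ]
to stop, tool cm [11.7666561   6.84286321 -5.1707042 ]
```

View pics/w2.png

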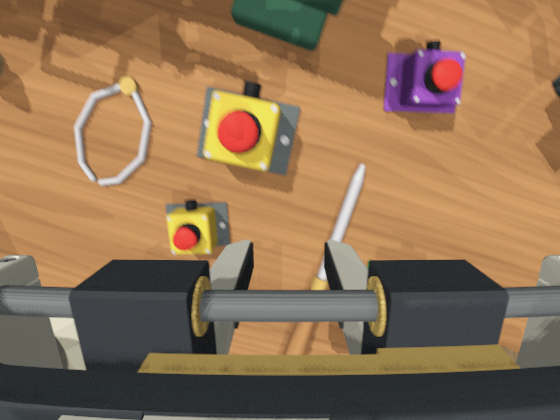

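The wrist view shows the large yellow stop at (238,132), the small yellow at (185,238) and the purple at (445,74). The arm was still moving, so I finish the hover and measure at rest.

Request:
apply_moves([
  {"ax": 0, "ay": 0, "az": 0, "dx": 0, "dy": 3.4, "dz": -2.6, "jaw": 1},
  {"ax": 0, "ay": 0, "az": 0, "dx": 2, "dy": 2.0, "dz": -1.5, "jaw": 1},
  {"ax": 0, "ay": 0, "az": 0, "dx": 2, "dy": 0, "dz": 0, "jaw": 1},
  {"ax": 0, "ay": 0, "az": 0, "dx": 0, "dy": 0, "dz": 0, "jaw": 1},
  {"ax": 0, "ay": 0, "az": 0, "dx": 0, "dy": 0, "dz": 0, "jaw": 1},
])

```text
clock: 2.35
position: [418.5, -254.5, 179.3]
tcp_rot: [1.13, 1.565, -0.136]
wrist_force: [-0.1, -0.5, -0.0]
gripper_width: 0.008
```

```bash
python3 look.py w3 87
```

```text
{'clock': 2.35, 'joint_positions': [-0.6535, -0.1563, 1.8444, 0.0031, 1.448, 0.6121], 'joint_vel': [0.0, 0.0062, 0.0161, -0.0041, -0.0034, -0.0044], 'joint_efforts': [0.5796, -39.4285, -47.1792, 0.1773, -0.109, 0.0494], 'position': [418.5117, -254.4857, 179.3036], 'tcp_rot': [1.1301, 1.5645, -0.1359], 'wrist_force': [-0.1044, -0.5401, -0.0154], 'moment': [-0.0036, 0.0299, -0.0017], 'gripper_width': 0.0077}
([492, 128, 32, 32, 802], [507.5, 143.4]) [ 537.8 -418.9   87. ]
([264, 183, 45, 44, 1421], [286.1, 205.0]) [ 427. -251.   87.]
to stop, tool cm [ 7.93217151  0.51506295 -0.47250972]
```

View pics/w3.png

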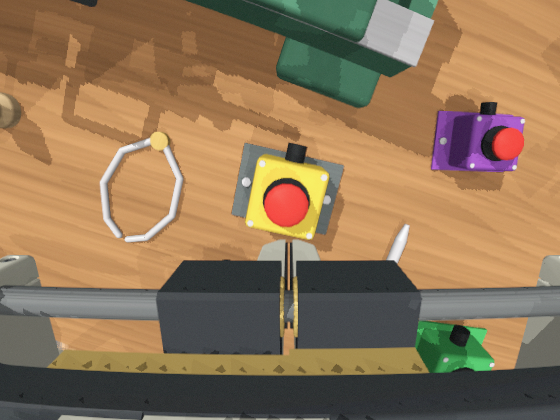

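Request:
apply_moves([
  {"ax": 0, "ay": 0, "az": 0, "dx": 2, "dy": 0.72, "dz": -0.3, "jaw": 1},
  {"ax": 0, "ay": 0, "az": 0, "dx": 2.5, "dy": 0, "dz": 0, "jaw": 1},
  {"ax": 0, "ay": 0, "az": 0, "dx": 2, "dy": 0, "dz": 0, "jaw": 1},
  {"ax": 0, "ay": 0, "az": 0, "dx": 1, "dy": 0, "dz": 0, "jaw": 1},
  {"ax": 0, "ay": 0, "az": 0, "dx": 0, "dy": 0, "dz": 0, "jaw": 1},
  {"ax": 0, "ay": 0, "az": 0, "dx": 0, "dy": 0, "dz": 0, "jaw": 1},
])

```text
clock: 3.0
position: [426.9, -256.3, 109.9]
tcp_rot: [0.776, 1.555, -0.497]
wrist_force: [0.1, -0.1, 0.5]
gripper_width: 0.009
```

Run:
```python
from h import *
s=telemetry.observe();print(s['position'],s['tcp_rot'],s['wrist_force'])
im=eyes.get_image('scene');print(im.shape)
cv2.imwrite('pics/s1.png',cv2.resize(im[140:240,230:380],None,fx=5,fy=5,interpolation=cv2.INTER_CUBIC)[:,:,::-1])
im=eyes.get_image('wrist');cv2.imwrite('pics/w4.png',im[:,:,::-1])
```

```text
[ 426.93514298 -256.29372438  109.85227651] [ 0.77619189  1.5546226  -0.49659498] [ 0.07821366 -0.12298912  0.50416456]
(420, 560, 3)
```

View pics/s1.png

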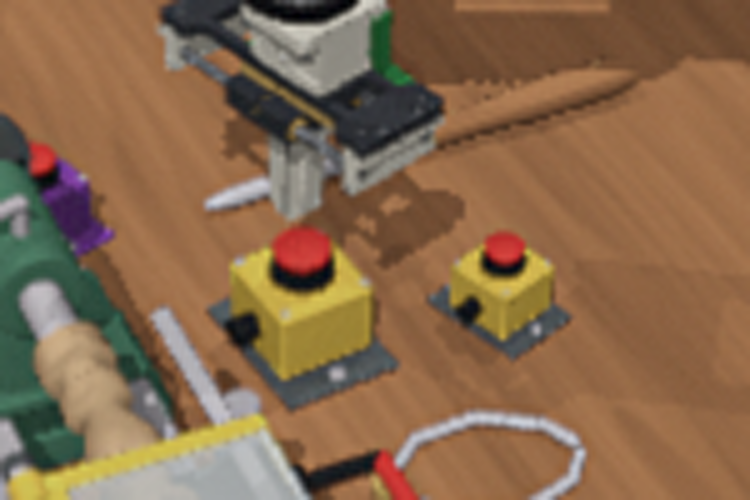

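View pics/w4.png

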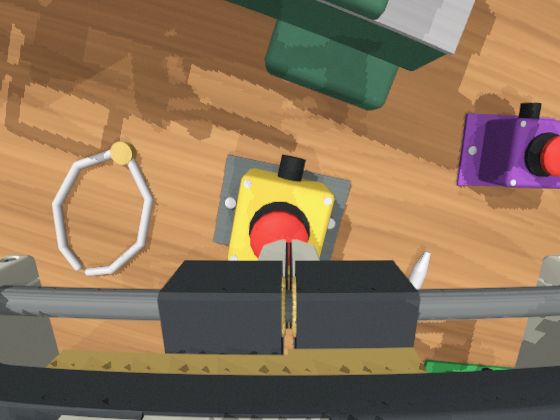

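```bash
cat > to.py <<'E'
from h import *
import sys
s=telemetry.observe();T=toolT(s);p=np.array([float(a) for a in sys.argv[1:4]])
print('pos',s['position'].round(1),'f',s['wrist_force'].round(1),'w',round(s['gripper_width'],3),'t',s['clock'],'j',s['joint_positions'].round(3))
print('shift cm',(T[:3,:3].T@(p-s['position'])/10).round(2)); print(T[:3,:3].round(3))
pitch=float(sys.argv[4]) if len(sys.argv)>4 else None   # deg below horizontal, heading yaw deg
if pitch is not None:
    yaw=np.radians(float(sys.argv[5])); q=np.radians(pitch)
    x=np.array([np.cos(q)*np.cos(yaw),np.cos(q)*np.sin(yaw),-np.sin(q)]); up=np.array([np.sin(q)*np.cos(yaw),np.sin(q)*np.sin(yaw),np.cos(q)])
    for sg in(1,-1):
        z=up*sg; y=np.cross(z,x); G=np.c_[x,y,z]; print('rotvec',sg,R.from_matrix(T[:3,:3].T@G).as_rotvec().round(3))
E
python3 to.py 424.5 -249.5 96
python3 - <<'E'
from h import *
T=toolT();x=T[:3,0];print('tilt rv',(T[:3,:3].T@np.cross(x,[0,0,-1])).round(4))
E
```

```text
pos [ 427.2 -256.3  110.1] f [-0.2  0.7  0.5] w 0.003 t 3.1 j [-0.645 -0.084  1.909  0.002  1.301  0.627]
shift cm [ 1.4  -0.07 -0.75]
[[ 0.015  0.956  0.294]
 [-0.008  0.294 -0.956]
 [-1.     0.012  0.012]]
tilt rv [-0.      0.0122 -0.0118]
```

Request:
apply_moves([
  {"ax": 0, "ay": 0.012, "az": -0.012, "dx": 0.6, "dy": 0, "dz": -0.75, "jaw": 1},
  {"ax": 0, "ay": 0, "az": 0, "dx": 0.6, "dy": 0, "dz": 0, "jaw": 1},
  {"ax": 0, "ay": 0, "az": 0, "dx": 0, "dy": 0, "dz": 0, "jaw": 1},
  {"ax": 0, "ay": 0, "az": 0, "dx": 0, "dy": 0, "dz": 0, "jaw": 1},
])

```text
clock: 3.5
position: [426.1, -249.3, 99.3]
tcp_rot: [0.41, 1.569, -0.862]
wrist_force: [-0.0, -0.5, 0.5]
gripper_width: 0.005
```

```bash
python3 to.py 424.5 -249.5 82; python3 look.py w5 87
```

```text
pos [ 426.1 -249.3   99.3] f [-0.  -0.5  0.5] w 0.005 t 3.5 j [-0.633 -0.069  1.915 -0.     1.294  0.64 ]
shift cm [ 1.73 -0.16 -0.03]
[[ 0.001  0.956  0.294]
 [-0.002  0.294 -0.956]
 [-1.     0.001  0.002]]
{'clock': 3.5, 'joint_positions': [-0.6329, -0.0692, 1.9151, -0.0005, 1.2938, 0.6396], 'joint_vel': [0.0029, 0.0056, 0.0051, -0.0009, -0.0051, 0.0003], 'joint_efforts': [0.0177, -42.4231, -45.9647, 0.071, -0.0319, 0.0133], 'position': [426.141, -249.3143, 99.2748], 'tcp_rot': [0.4103, 1.5688, -0.8621], 'wrist_force': [-0.0406, -0.5269, 0.5033], 'moment': [0.0277, -0.0448, 0.0183], 'gripper_width': 0.0054}
([259, 216, 61, 38, 1198], [289.6, 231.5]) [ 436.9 -247.8   87. ]
to stop, tool cm [-0.07312233 -0.32400534 -0.18475468]
```

View pics/w5.png

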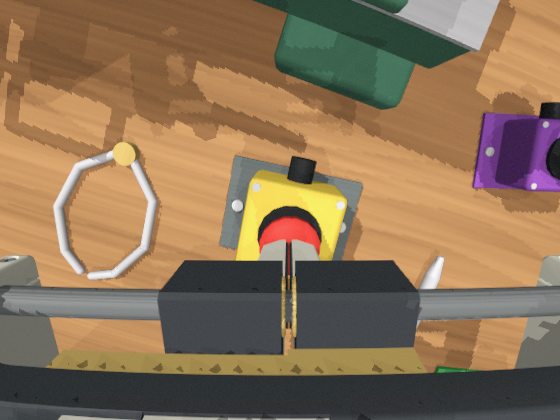

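The button is now centred under the closed fingers (columns 259–320, fingers at 290).

Request:
apply_moves([
  {"ax": 0, "ay": 0, "az": 0, "dx": 0.6, "dy": -0.1, "dz": 0, "jaw": 1},
  {"ax": 0, "ay": 0, "az": 0, "dx": 0.6, "dy": 0, "dz": 0, "jaw": 1},
  {"ax": 0, "ay": 0, "az": 0, "dx": 0.3, "dy": 0, "dz": 0, "jaw": 1},
])

```text
clock: 3.85
position: [425.7, -250.1, 84.2]
tcp_rot: [0.517, 1.567, -0.756]
wrist_force: [-0.8, 1.5, 5.4]
gripper_width: 0.008
```

Request:
apply_moves([
  {"ax": 0, "ay": 0, "az": 0, "dx": 0.3, "dy": 0, "dz": 0, "jaw": 1},
  {"ax": 0, "ay": 0, "az": 0, "dx": 0.2, "dy": 0, "dz": 0, "jaw": 1},
])

```text
clock: 4.05
position: [426.0, -250.3, 80.4]
tcp_rot: [0.558, 1.567, -0.715]
wrist_force: [-9.3, 6.8, 27.7]
gripper_width: 0.006
```

Force is 27.7 N at z = 80.4, well above the 8.5 N spring, so the button is on its end stop. Next I release it.

Request:
apply_moves([
  {"ax": 0, "ay": 0, "az": 0, "dx": 0, "dy": 0, "dz": 0, "jaw": 1},
  {"ax": 0, "ay": 0, "az": 0, "dx": -1.0, "dy": 0, "dz": 0, "jaw": 1},
  {"ax": 0, "ay": 0, "az": 0, "dx": -3, "dy": 0, "dz": 0, "jaw": 1},
  {"ax": 0, "ay": 0, "az": 0, "dx": -4.5, "dy": 0, "dz": 0, "jaw": 1},
  {"ax": 0, "ay": 0, "az": 0, "dx": -4.5, "dy": 0, "dz": 0, "jaw": 0.4},
  {"ax": 0, "ay": 0, "az": 0, "dx": -4.5, "dy": 0, "dz": 0, "jaw": 0.4},
  {"ax": 0, "ay": 0, "az": 0, "dx": -4.5, "dy": 0, "dz": 0, "jaw": 0.4},
  {"ax": 0, "ay": 0, "az": 0, "dx": 0, "dy": 0, "dz": 0, "jaw": 0.4},
])

```text
clock: 4.85
position: [423.5, -248.7, 307.4]
tcp_rot: [-2.291, 1.569, 2.72]
wrist_force: [1.3, 0.5, 0.4]
gripper_width: 0.282
```

```bash
python3 to.py 430 105 300 90 -1.8; python3 to.py 430 105 300 40 -1.8; python3 look.py w6 87
```

```text
pos [ 423.5 -248.7  307.4] f [1.3 0.5 0.4] w 0.282 t 4.85 j [-0.635 -0.185  1.638 -0.     1.69   0.638]
shift cm [  0.76  11.   -33.62]
[[-0.001  0.956  0.294]
 [ 0.001  0.294 -0.956]
 [-1.    -0.001 -0.001]]
rotvec 1 [-1.241e+00 -1.000e-03  0.000e+00]
rotvec -1 [1.9   0.    0.002]
pos [ 423.5 -248.7  307.4] f [1.3 0.5 0.4] w 0.282 t 4.85 j [-0.635 -0.185  1.638 -0.     1.69   0.638]
shift cm [  0.76  11.   -33.62]
[[-0.001  0.956  0.294]
 [ 0.001  0.294 -0.956]
 [-1.    -0.001 -0.001]]
rotvec 1 [-1.158 -0.756  0.54 ]
rotvec -1 [1.761 0.588 0.823]
{'clock': 4.85, 'joint_positions': [-0.6351, -0.1847, 1.6376, -0.0003, 1.6901, 0.6377], 'joint_vel': [0.0005, 0.0238, 0.0829, -0.0003, -0.0407, 0.0003], 'joint_efforts': [-0.0473, -38.6109, -48.6871, 0.0591, 1.3247, -0.0052], 'position': [423.5436, -248.6915, 307.3773], 'tcp_rot': [-2.2907, 1.5694, 2.7196], 'wrist_force': [1.2958, 0.4613, 0.414], 'moment': [0.0479, -0.0661, -0.0593], 'gripper_width': 0.2819}
([435, 132, 22, 23, 398], [445.3, 143.0]) [ 539.6 -423.8   87. ]
([275, 172, 31, 29, 662], [290.2, 186.4]) [ 427.1 -250.9   87. ]
to stop, tool cm [20.73785337 -0.07226726 -0.02976243]
```

View pics/w6.png

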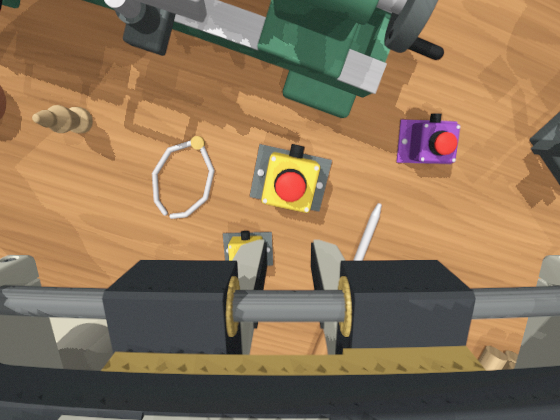

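The button has sprung out again: its centre at (290,186) projects to (427,-251). Next is the guard handle.

Request:
apply_moves([
  {"ax": -0.14, "ay": 0, "az": 0, "dx": 0, "dy": 1.1, "dz": -3.7, "jaw": 0.4},
  {"ax": -0.14, "ay": 0, "az": 0, "dx": 0, "dy": 1.6, "dz": -3.5, "jaw": 0.4},
  {"ax": -0.14, "ay": 0, "az": 0, "dx": 0, "dy": 2.1, "dz": -3.3, "jaw": 0.4},
  {"ax": -0.14, "ay": 0, "az": 0, "dx": 0, "dy": 2.5, "dz": -2.9, "jaw": 0.4},
  {"ax": -0.14, "ay": 0, "az": 0, "dx": 0, "dy": 2.9, "dz": -2.5, "jaw": 0.4},
  {"ax": -0.14, "ay": 0, "az": 0, "dx": 0, "dy": 3.2, "dz": -2.1, "jaw": 0.4},
  {"ax": -0.14, "ay": 0, "az": 0, "dx": 0, "dy": 3.5, "dz": -1.6, "jaw": 0.4},
  {"ax": -0.14, "ay": 0, "az": 0, "dx": 0, "dy": 3.7, "dz": -1.1, "jaw": 0.4},
  {"ax": -0.12, "ay": 0, "az": 0, "dx": 0, "dy": 3.8, "dz": -0.6, "jaw": 0.4},
  {"ax": 0, "ay": 0, "az": 0, "dx": 0, "dy": 0, "dz": 0, "jaw": 0.4},
])

```text
clock: 5.9
position: [408.9, 110.5, 289.2]
tcp_rot: [2.857, 1.545, 2.871]
wrist_force: [0.6, 0.0, -0.8]
gripper_width: 0.3
```

```bash
python3 to.py 430 105 300 40 -1.8; python3 look.py w7 205;python3 - <<'E'
from h import *
D=[(0.1304,1.4882,1.523,600,218.6),(-.1563,1.8444,1.448,489.8,179.3),(-.0692,1.9151,1.2938,493.7,99.3),(-.1847,1.6376,1.6901,491.2,307.4)]
A=[];b=[]
for a,c,e,r,z in D:
    q=a+c
    A+=[[1,0,np.sin(a),np.sin(q),np.cos(q)],[0,1,np.cos(a),np.cos(q),-np.sin(q)]];b+=[r,z]
print(np.linalg.lstsq(np.array(A),np.array(b),rcond=None))
E
```

```text
pos [408.9 110.5 289.2] f [ 0.6  0.  -0.8] w 0.3 t 5.9 j [ 0.134 -0.354  1.81   0.01   1.709  0.121]
shift cm [-1.14 -0.57  2.08]
[[-0.025 -0.014  1.   ]
 [ 0.007  1.     0.014]
 [-1.     0.007 -0.025]]
rotvec 1 [ 0.039 -0.898 -0.026]
rotvec -1 [-2.796  0.039 -1.347]
{'clock': 5.9, 'joint_positions': [0.1336, -0.3537, 1.8098, 0.0103, 1.7094, 0.1212], 'joint_vel': [-0.0405, 0.0012, 0.0318, -0.0366, -0.0042, 0.0113], 'joint_efforts': [1.8585, -31.7769, -50.2077, 0.6665, 0.1121, -0.464], 'position': [408.879, 110.5027, 289.1654], 'tcp_rot': [2.857, 1.5448, 2.8707], 'wrist_force': [0.5759, 0.0101, -0.7571], 'moment': [-0.0439, -0.0976, 0.024], 'gripper_width': 0.3001}
([411, 179, 27, 81, 1113], [424.1, 219.0]) [525.6 110.  205. ]
to stop, tool cm [ 18.62619105 -36.05255869   1.34096969]
(array([  2.77209713, -59.40460691, 364.23505764, 553.0422468 ,
        56.6920571 ]), array([2.15100743]), np.int32(5), array([3.45187609, 2.82139977, 0.24043885, 0.19925695, 0.16352558]))
```

View pics/w7.png

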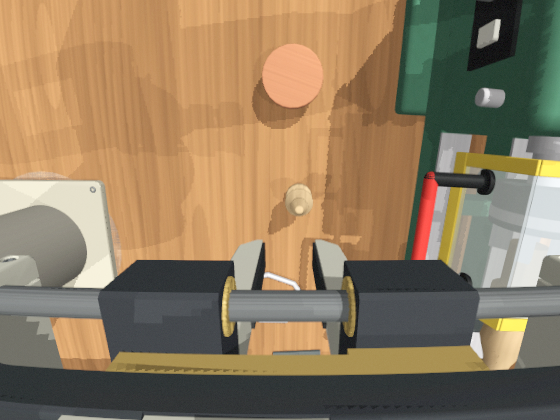

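Wrist view: the red bar spans (429,175) to (418,255), projecting to x = 525.6 at z = 205, which matches the triangulated value. The finial is at (298,200), well below. Next I pitch the tool to about 45°.

Request:
apply_moves([
  {"ax": 0, "ay": -0.14, "az": 0, "dx": 0.5, "dy": -0.1, "dz": 1.0, "jaw": 0.4},
  {"ax": 0, "ay": -0.14, "az": 0, "dx": 0.6, "dy": -0.1, "dz": 0.9, "jaw": 0.4},
  {"ax": 0, "ay": -0.14, "az": 0, "dx": 0.7, "dy": -0.2, "dz": 0.8, "jaw": 0.4},
  {"ax": 0, "ay": -0.14, "az": 0, "dx": 0.8, "dy": -0.2, "dz": 0.7, "jaw": 0.4},
  {"ax": 0, "ay": -0.14, "az": 0, "dx": 0.9, "dy": -0.2, "dz": 0.6, "jaw": 0.4},
  {"ax": 0, "ay": -0.12, "az": 0, "dx": 1.0, "dy": -0.2, "dz": 0.4, "jaw": 0.4},
  {"ax": 0, "ay": 0, "az": 0, "dx": 0, "dy": 0, "dz": 0, "jaw": 0.4},
])

```text
clock: 6.65
position: [507.7, 107.7, 238.0]
tcp_rot: [-0.023, 0.807, -0.037]
wrist_force: [-0.7, -0.1, -1.6]
gripper_width: 0.3
```

```bash
python3 to.py 500 100 225 45 -1.8; python3 look.py w8 205
python3 - <<'E'
from h import *
im=eyes.get_image('scene');cv2.imwrite('pics/s2.png',cv2.resize(im[130:330,150:450],None,fx=2.6,fy=2.6)[:,:,::-1])
E
```

```text
pos [507.7 107.7 238. ] f [-0.7 -0.1 -1.6] w 0.3 t 6.65 j [ 0.255 -0.891  2.422 -0.261  0.885  0.359]
shift cm [ 0.43 -0.77 -1.45]
[[ 0.691  0.021  0.722]
 [-0.025  1.    -0.004]
 [-0.722 -0.016  0.692]]
rotvec 1 [ 0.019 -0.021  0.004]
rotvec -1 [-3.123 -0.006 -0.033]
{'clock': 6.65, 'joint_positions': [0.2554, -0.8912, 2.4222, -0.2606, 0.8849, 0.3586], 'joint_vel': [-0.0396, -0.0145, -0.0549, 0.0507, 0.1056, -0.0659], 'joint_efforts': [0.786, -15.239, -56.2509, -2.5955, -7.6267, 1.5514], 'position': [507.6761, 107.7098, 238.0292], 'tcp_rot': [-0.0225, 0.8066, -0.0368], 'wrist_force': [-0.7154, -0.1322, -1.5875], 'moment': [-0.0242, 0.3312, 0.021], 'gripper_width': 0.3002}
([265, 171, 18, 119, 1762], [273.2, 232.0]) [525.5 107.9 205. ]
to stop, tool cm [  4.98280304 -35.56911569 -15.55421919]
```

View pics/w8.png

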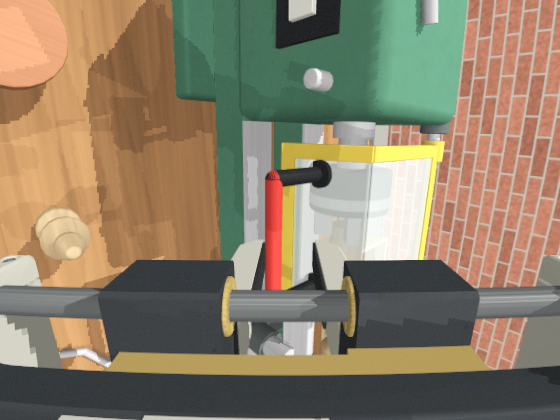

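View pics/s2.png

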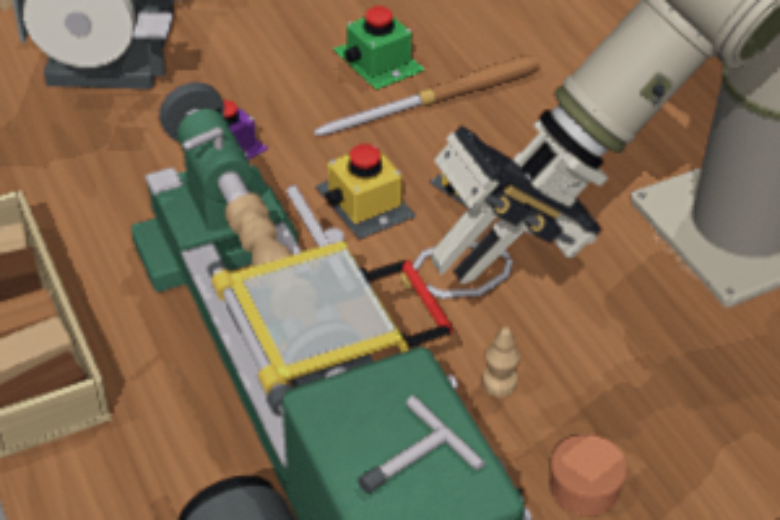

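The red bar is between the fingers at (273,232), but joint 2 is right at its limit (-0.891), so I back off to a steeper tool pitch straight away.

Request:
apply_moves([
  {"ax": 0.01, "ay": 0.14, "az": 0, "dx": 0, "dy": -0.35, "dz": 0, "jaw": 0.4},
  {"ax": 0.01, "ay": 0.14, "az": 0, "dx": 0, "dy": -0.3, "dz": 0, "jaw": 0.4},
  {"ax": 0, "ay": 0, "az": 0, "dx": 0, "dy": 0, "dz": 0, "jaw": 0.4},
])

```text
clock: 7.05
position: [503.5, 99.2, 240.4]
tcp_rot: [-0.002, 1.105, -0.04]
wrist_force: [0.4, 0.2, 0.3]
gripper_width: 0.301
```

```bash
python3 to.py 533.5 101 188 62 -1.8; python3 look.py w9 205
```

```text
pos [503.5  99.2 240.4] f [0.4 0.2 0.3] w 0.301 t 7.05 j [ 0.161 -0.599  2.14  -0.098  1.145  0.218]
shift cm [6.03 0.3  0.32]
[[ 0.448  0.038  0.893]
 [-0.018  0.999 -0.034]
 [-0.894 -0.001  0.449]]
rotvec 1 [-0.005 -0.023  0.004]
rotvec -1 [3.136 0.006 0.037]
{'clock': 7.05, 'joint_positions': [0.1606, -0.5989, 2.1402, -0.0985, 1.1449, 0.2183], 'joint_vel': [0.0033, -0.1378, 0.0618, -0.0141, -0.0322, 0.0144], 'joint_efforts': [-0.2514, -20.4745, -54.3731, 0.2989, -1.6497, -0.7844], 'position': [503.5133, 99.1829, 240.4301], 'tcp_rot': [-0.0024, 1.1054, -0.0402], 'wrist_force': [0.4366, 0.2144, 0.3121], 'moment': [-0.0205, 0.0927, 0.0417], 'gripper_width': 0.3007}
([284, 158, 17, 132, 1955], [292.1, 225.2]) [525.5 102.7 205. ]
to stop, tool cm [  9.54433504 -35.03641052 -12.37042799]
```

View pics/w9.png

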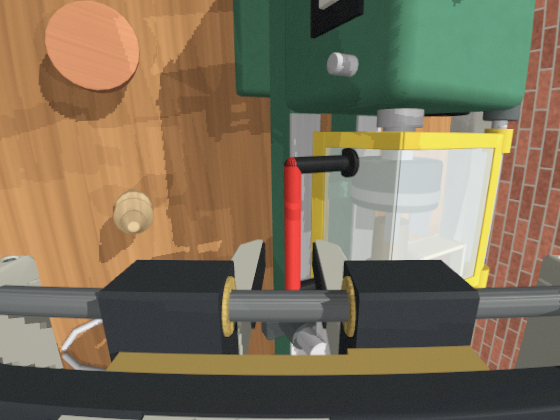

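Bar is at column 292, centred between the fingers (265–313), and joint 2 is back to -0.60. I advance.

Request:
apply_moves([
  {"ax": 0, "ay": 0, "az": 0, "dx": 2.0, "dy": 0.1, "dz": 0.1, "jaw": 0.4},
  {"ax": 0, "ay": 0, "az": 0, "dx": 2.0, "dy": 0.1, "dz": 0.1, "jaw": 0.4},
  {"ax": 0, "ay": 0, "az": 0, "dx": 1.4, "dy": 0, "dz": 0.1, "jaw": 0.4},
  {"ax": 0, "ay": 0, "az": 0, "dx": 0, "dy": 0, "dz": 0, "jaw": 0.4},
])

```text
clock: 7.5
position: [533.8, 98.9, 202.0]
tcp_rot: [0.002, 1.079, -0.039]
wrist_force: [-0.2, 1.2, 0.3]
gripper_width: 0.301
```

```bash
python3 to.py 533.5 101 188 62 -1.8; python3 look.py w10 205
python3 - <<'E'
from h import *
im=eyes.get_image('scene');cv2.imwrite('pics/s3.png',cv2.resize(im[180:300,220:400],None,fx=4,fy=4)[:,:,::-1])
E
```

```text
pos [533.8  98.9 202. ] f [-0.2  1.2  0.3] w 0.301 t 7.5 j [ 0.151 -0.506  2.158 -0.105  1.008  0.226]
shift cm [ 1.21  0.2  -0.7 ]
[[ 0.472  0.041  0.881]
 [-0.018  0.999 -0.036]
 [-0.882  0.001  0.472]]
rotvec 1 [-0.009  0.003  0.003]
rotvec -1 [ 3.133  0.005 -0.004]
{'clock': 7.5, 'joint_positions': [0.1507, -0.506, 2.1578, -0.1052, 1.0084, 0.2259], 'joint_vel': [0.0035, -0.0683, 0.005, -0.0049, 0.014, 0.006], 'joint_efforts': [-0.2353, -26.0032, -53.0997, -0.5462, -3.9789, 0.0232], 'position': [533.8358, 98.9262, 202.0004], 'tcp_rot': [0.0022, 1.0794, -0.0387], 'wrist_force': [-0.2431, 1.1571, 0.284], 'moment': [0.009, 0.1751, -0.014], 'gripper_width': 0.3012}
([265, 166, 22, 124, 2348], [275.6, 230.9]) [525.8 115.4 205. ]
([268, 322, 20, 19, 274], [277.5, 329.7]) [523.6  51.2 205. ]
to stop, tool cm [  4.37799311 -35.17740621 -13.35777487]
```

View pics/w10.png

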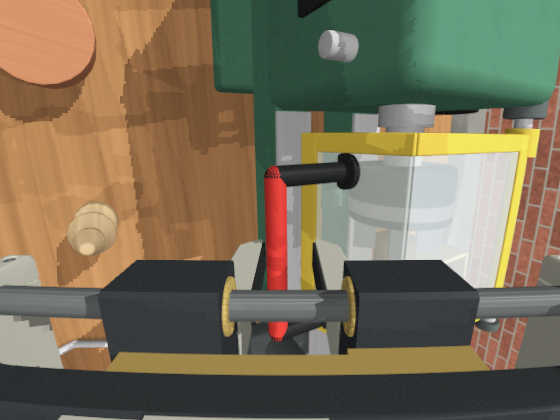

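View pics/s3.png

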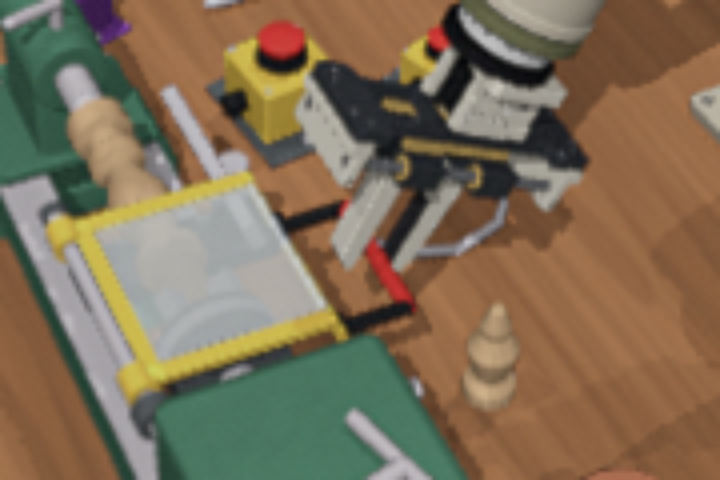

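Bar is inside the jaws but near the front finger (col 276 against a jaw centre of 290), which agrees with the computed shift of dz -0.7. I correct, go in and close.

Request:
apply_moves([
  {"ax": 0, "ay": 0, "az": 0, "dx": 0.3, "dy": 0.2, "dz": -0.7, "jaw": 0.4},
  {"ax": 0, "ay": 0, "az": 0, "dx": 0.9, "dy": 0, "dz": -0.05, "jaw": 0.4},
  {"ax": 0, "ay": 0, "az": 0, "dx": 0, "dy": 0, "dz": 0, "jaw": 1},
  {"ax": 0, "ay": 0, "az": 0, "dx": 0, "dy": 0, "dz": 0, "jaw": 1},
  {"ax": 0, "ay": 0, "az": 0, "dx": 0, "dy": 0, "dz": 0, "jaw": 1},
  {"ax": 0, "ay": 0, "az": 0, "dx": 0, "dy": 0, "dz": 0, "jaw": 1},
])

```text
clock: 8.2
position: [531.6, 102.1, 191.3]
tcp_rot: [0.005, 1.075, -0.035]
wrist_force: [2.3, -1.1, 1.5]
gripper_width: 0.118
```

```bash
cat > ang.py <<'E'
from h import *
s=telemetry.observe();T=toolT(s);g=s['position']-18.8*T[:3,0]
u=np.array([np.cos(np.radians(-1.8)),np.sin(np.radians(-1.8)),0])
hinge=np.array([524.5,100,0])+188*u; f=-(g-hinge)@u; h=g[2]-235
print('grasp',g.round(1),'r',np.hypot(f,h).round(1),'angle',(np.degrees(np.arctan2(h,f))+9.07).round(2))
E
python3 to.py 533.5 101 188 62 -1.8; python3 look.py w11 205; python3 ang.py
```

```text
pos [531.6 102.1 191.3] f [ 2.3 -1.1  1.5] w 0.118 t 8.2 j [ 0.159 -0.507  2.18  -0.11   0.985  0.238]
shift cm [ 0.38 -0.1   0.02]
[[ 0.475  0.039  0.879]
 [-0.017  0.999 -0.036]
 [-0.88   0.002  0.475]]
rotvec 1 [-0.008  0.007  0.002]
rotvec -1 [ 3.133e+00  3.000e-03 -1.100e-02]
{'clock': 8.2, 'joint_positions': [0.1592, -0.5073, 2.1796, -0.1105, 0.9846, 0.2377], 'joint_vel': [0.0011, -0.002, -0.0009, -0.0018, 0.0043, -0.0007], 'joint_efforts': [0.7271, -25.3662, -49.3083, -0.0673, -2.0285, 0.0447], 'position': [531.5934, 102.1035, 191.269], 'tcp_rot': [0.0048, 1.0754, -0.0352], 'wrist_force': [2.2733, -1.1497, 1.5189], 'moment': [-0.1356, -0.4528, -0.0133], 'gripper_width': 0.1176}
([277, 174, 23, 116, 2255], [288.1, 234.7]) [525.6 119.2 205. ]
([279, 322, 21, 32, 564], [288.7, 335.6]) [523.4  56.5 205. ]
to stop, tool cm [  3.43362129 -35.48460213 -12.67262096]
grasp [522.7 102.4 207.9] r 191.8 angle 0.95
```

View pics/w11.png

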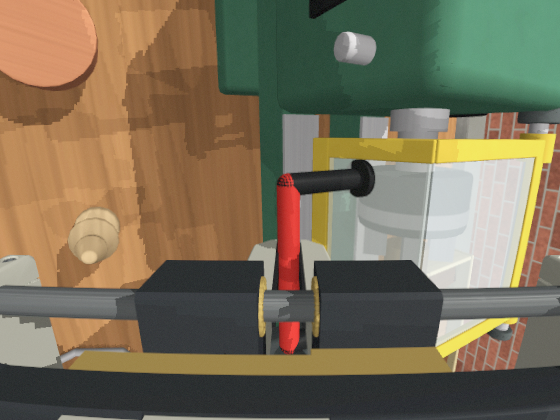

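Width 0.118 (about 11 mm) confirms the bar is gripped. Now I lift along the arc, with a check partway.

Request:
apply_moves([
  {"ax": 0, "ay": 0, "az": 0, "dx": -0.8, "dy": 0, "dz": 0.3, "jaw": 1},
  {"ax": 0, "ay": 0, "az": 0, "dx": -1.2, "dy": 0, "dz": 0.5, "jaw": 1},
  {"ax": 0, "ay": 0, "az": 0, "dx": -1.4, "dy": 0, "dz": 0.8, "jaw": 1},
])

```text
clock: 8.55
position: [528.5, 102.1, 226.7]
tcp_rot: [0.005, 1.079, -0.035]
wrist_force: [0.4, 1.4, -3.5]
gripper_width: 0.115
```

```bash
sed -i 's/18\.8\*T/15.5*T/' ang.py; python3 to.py 533.5 101 188 62 -1.8; python3 ang.py
```

```text
pos [528.5 102.1 226.7] f [ 0.4  1.4 -3.5] w 0.115 t 8.55 j [ 0.16  -0.535  2.132 -0.105  1.063  0.229]
shift cm [ 3.65 -0.1  -1.39]
[[ 0.472  0.039  0.881]
 [-0.017  0.999 -0.036]
 [-0.882  0.002  0.472]]
rotvec 1 [-0.008  0.003  0.002]
rotvec -1 [ 3.133e+00  3.000e-03 -4.000e-03]
grasp [521.2 102.4 240.4] r 191.4 angle 10.68
```

Request:
apply_moves([
  {"ax": 0, "ay": 0, "az": 0, "dx": -1.4, "dy": 0, "dz": 0.9, "jaw": 1},
  {"ax": 0, "ay": 0, "az": 0, "dx": -1.3, "dy": 0, "dz": 1.0, "jaw": 1},
  {"ax": 0, "ay": 0, "az": 0, "dx": -1.2, "dy": 0, "dz": 1.1, "jaw": 1},
  {"ax": 0, "ay": 0, "az": 0, "dx": -1.1, "dy": 0, "dz": 1.2, "jaw": 1},
  {"ax": 0, "ay": 0, "az": 0, "dx": -0.6, "dy": 0, "dz": 0.7, "jaw": 1},
  {"ax": 0, "ay": 0, "az": 0, "dx": 0, "dy": 0, "dz": 0, "jaw": 1},
])

```text
clock: 9.15
position: [541.2, 101.7, 296.7]
tcp_rot: [0.004, 1.095, -0.036]
wrist_force: [0.7, -0.3, -5.0]
gripper_width: 0.12
```

```bash
python3 to.py 533.5 101 188 62 -1.8; python3 ang.py;python3 look.py w12 300
python3 - <<'E'
from h import *
for n in('scene','top'):
    im=eyes.get_image(n);cv2.imwrite('pics/%s4.png'%n,(cv2.resize(im[150:300,200:400],None,fx=4,fy=4,interpolation=2) if n=='scene' else cv2.resize(im[110:230,160:310],None,fx=5,fy=5,interpolation=2))[:,:,::-1])
E
```

```text
pos [541.2 101.7 296.7] f [ 0.7 -0.3 -5. ] w 0.12 t 9.15 j [ 0.151 -0.498  1.976 -0.091  1.196  0.204]
shift cm [ 9.31 -0.12 -5.65]
[[ 0.457  0.039  0.888]
 [-0.016  0.999 -0.036]
 [-0.889  0.002  0.458]]
rotvec 1 [-0.008 -0.013  0.002]
rotvec -1 [3.134e+00 3.000e-03 2.100e-02]
grasp [534.1 102.  310.4] r 193.8 angle 31.98
{'clock': 9.15, 'joint_positions': [0.151, -0.4977, 1.9759, -0.0913, 1.1964, 0.204], 'joint_vel': [-0.0004, 0.0054, 0.0199, 0.0031, 0.0017, 0.0026], 'joint_efforts': [-0.0743, -30.3408, -56.1569, -0.6624, -3.5565, -0.0195], 'position': [541.1557, 101.7116, 296.6524], 'tcp_rot': [0.0043, 1.0953, -0.0355], 'wrist_force': [0.735, -0.303, -5.0194], 'moment': [-0.029, 0.4061, -0.0067], 'gripper_width': 0.1202}
([277, 172, 23, 118, 2288], [288.2, 233.5]) [540.8 115.2 300. ]
([279, 322, 20, 28, 471], [289.0, 334.0]) [538.6  48.  300. ]
to stop, tool cm [ 12.62496482 -35.49904409 -18.28723502]
```

View pics/w12.png

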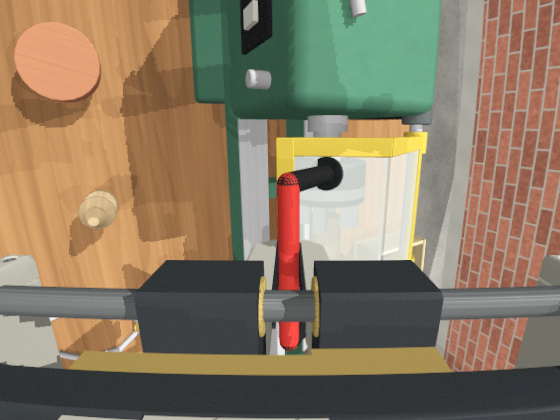

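View pics/scene4.png

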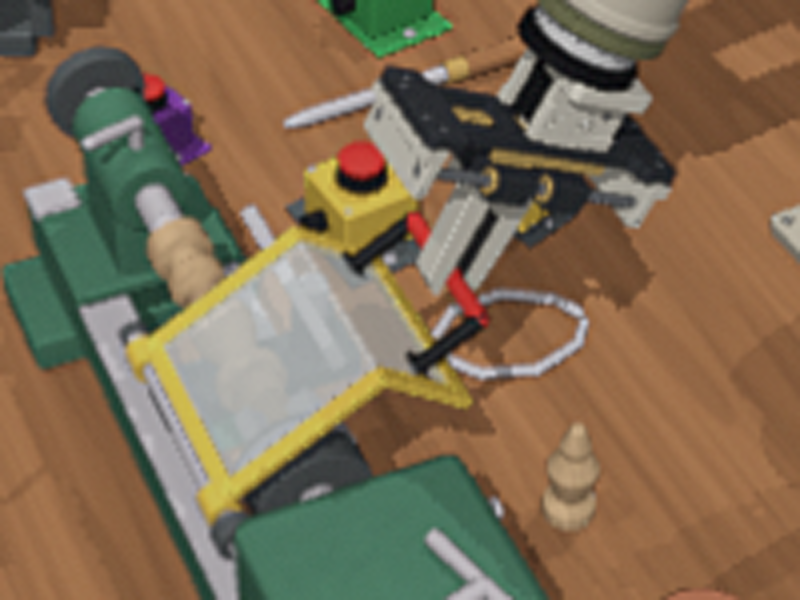

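View pics/top4.png

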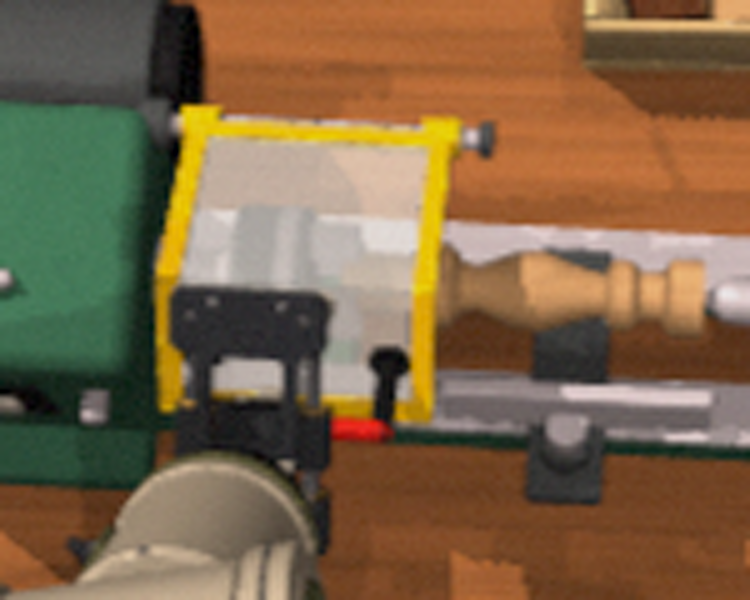

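The grip has held (width 0.12) and the guard is about 32° open; the key, finial and tin look undisturbed. I check the hinge location from the top view, then make the last part of the lift.

Run:
```python
from h import *
for p in [(195,134.4),(258,137.6)]: print(atz('top',p,235))
for c in('top','scene'): print(c,eyes.spot_point(c,'guard_hinge')[:2],eyes.spot_point(c,'guard_handle')[:2])
```

```text
[714.84859708 170.3568606  235.        ]
[ 7.09056437e+02 -4.31260513e-01  2.35000000e+02]
top [{'position': [225.7, 136.3], 'confidence': 0.78}] [{'position': [213.4, 194.5], 'confidence': 0.94}]
scene [{'position': [243.9, 256.3], 'confidence': 0.88}, {'position': [375.2, 318.0], 'confidence': 0.3}] [{'position': [311.3, 215.1], 'confidence': 0.87}]
```

Request:
apply_moves([
  {"ax": 0, "ay": 0, "az": 0, "dx": -1.0, "dy": 0, "dz": 1.3, "jaw": 1},
  {"ax": 0, "ay": 0, "az": 0, "dx": -0.8, "dy": 0, "dz": 1.2, "jaw": 1},
  {"ax": 0, "ay": 0, "az": 0, "dx": -0.4, "dy": 0, "dz": 0.6, "jaw": 1},
  {"ax": 0, "ay": 0, "az": 0, "dx": 0, "dy": 0, "dz": 0, "jaw": 1},
  {"ax": 0, "ay": 0, "az": 0, "dx": 0, "dy": 0, "dz": 0, "jaw": 1},
])

```text
clock: 10.0
position: [555.2, 101.2, 326.2]
tcp_rot: [0.002, 1.105, -0.037]
wrist_force: [-3.1, 0.5, -2.0]
gripper_width: 0.123
```

```bash
python3 to.py 533.5 101 188 62 -1.8; python3 ang.py
```

```text
pos [555.2 101.2 326.2] f [-3.1  0.5 -2. ] w 0.123 t 10.0 j [ 0.143 -0.447  1.884 -0.085  1.246  0.191]
shift cm [11.38 -0.12 -8.14]
[[ 0.449  0.039  0.893]
 [-0.016  0.999 -0.035]
 [-0.893  0.001  0.449]]
rotvec 1 [-0.007 -0.023  0.002]
rotvec -1 [3.134 0.004 0.036]
grasp [548.3 101.5 340.1] r 195.0 angle 41.67
```

```bash
python3 look.py w13 340
python3 - <<'E'
from h import *
A={}
for n in('scene','top'):
    im=eyes.get_image(n);A[n]=im;cv2.imwrite('pics/%s5.png'%n,(cv2.resize(im[170:270,230:350],None,fx=6,fy=6,interpolation=2) if n=='scene' else cv2.resize(im[120:220,180:270],None,fx=6,fy=6,interpolation=2))[:,:,::-1])
    print(n,[ (eyes.spot_point(n,k)[:1]) for k in('guard_handle','guard_hinge')])
# ends seen by wrist in three pictures
for w in('w11','w12','w13'):
    m=red(cv2.imread(f'pics/{w}.png')[:,:,::-1].copy()); ys,xs=np.nonzero(m[100:400,250:320]); 
    print(w,ys.min()+100,ys.max()+100, m[200:240,250:320].sum(1).mean())
E
```

```text
{'clock': 10.0, 'joint_positions': [0.1433, -0.4468, 1.8843, -0.0849, 1.2459, 0.1906], 'joint_vel': [0.0006, -0.0, -0.0018, -0.0007, 0.0003, 0.0004], 'joint_efforts': [-0.6225, -31.7978, -56.1775, -0.8708, -4.76, 0.0265], 'position': [555.2092, 101.2184, 326.2172], 'tcp_rot': [0.0024, 1.105, -0.0365], 'wrist_force': [-3.1302, 0.5317, -2.0129], 'moment': [-0.0082, 1.0492, 0.0347], 'gripper_width': 0.1231}
([277, 172, 23, 118, 2281], [288.3, 233.4]) [549.9 118.9 340. ]
([279, 322, 20, 27, 456], [288.8, 333.4]) [547.7  57.  340. ]
to stop, tool cm [ 14.82950802 -35.4826381  -20.7835802 ]
scene [[{'position': [304.4, 210.2], 'confidence': 0.83}], [{'position': [245.6, 258.1], 'confidence': 0.63}]]
top [[{'position': [216.2, 184.5], 'confidence': 0.8}], [{'position': [222.9, 135.5], 'confidence': 0.7}]]
w11 174 353 21.2
w12 172 349 21.0
w13 172 348 21.0
```

View pics/scene5.png

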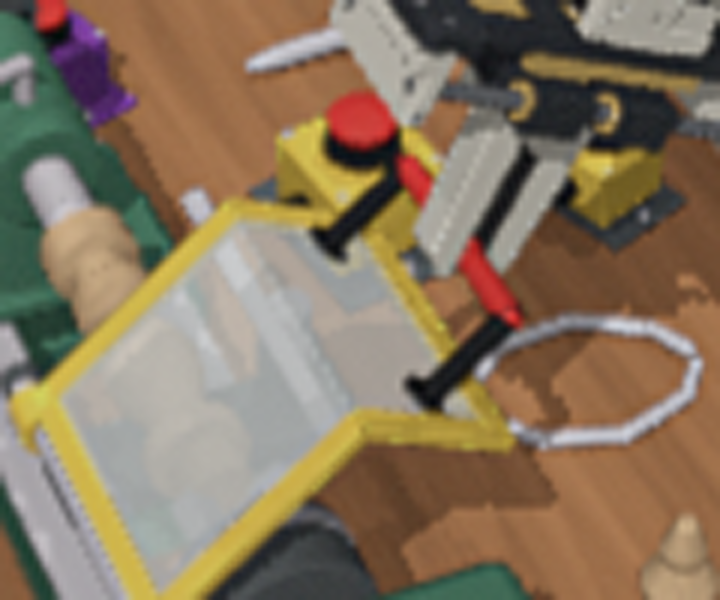

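View pics/top5.png

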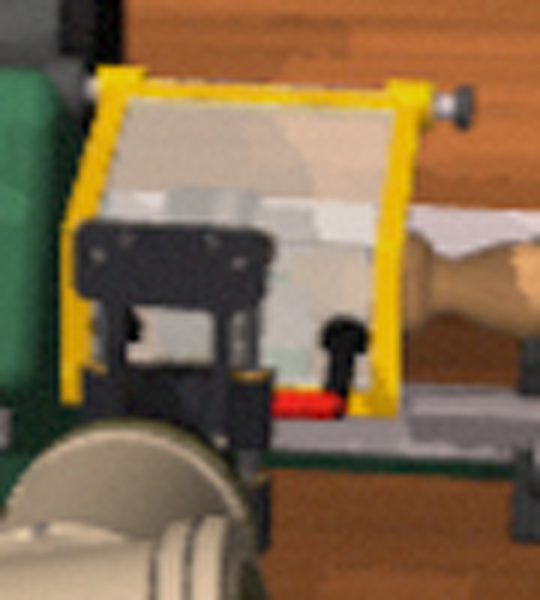

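```bash
cat > fit.py <<'E'
from h import *
from scipy.optimize import least_squares
def proj(cam,P):
    c=eyes.calibration(cam);T=np.linalg.inv(c['T']);p=T[:3,:3]@P+T[:3,3];K=np.array([[c['fx'],0,c['cx']],[0,c['fy'],c['cy']],[0,0,1]])
    return cv2.projectPoints(np.array([[p[0],-p[1],-p[2]]]),np.zeros(3),np.zeros(3),K,c['dist'])[0][0,0]
def bar(hx,hy,yaw,th,s):
    a=th-np.arctan2(30,188);r=np.hypot(188,30);f,h=r*np.cos(a),r*np.sin(a)
    return np.array([hx,hy,235+h])-f*np.array([np.cos(yaw),np.sin(yaw),0])+s*np.array([-np.sin(yaw),np.cos(yaw),0])
def fit(obs,tcpbars=None):
    # obs: (cam,openflag,side,px)
    def res(p):
        hx,hy,yaw,th,L=p[:5];o={'top':p[5:7],'scene':p[7:9]};e=[]
        for cam,fl,sd,px in obs:
            e+=list((proj(cam,bar(hx,hy,yaw,th if fl else 0,sd*L))+o[cam]-px)/0.7)
        e+=list(p[5:9]/1.0)+[(L-48)/1.5]
        for fl,b in tcpbars or []:
            q=bar(hx,hy,yaw,th if fl else 0,0)-b; e+=[q[0]/1.5,q[2]/1.5]
        return e
    s=least_squares(res,[712,94,-.03,.7,48,0,0,0,0]);cov=np.linalg.inv(s.jac.T@s.jac)
    print('hinge',s.x[:2].round(1),'yaw deg',np.degrees(s.x[2]).round(2),'angle',np.degrees(s.x[3]).round(2),'+-',np.degrees(cov[3,3]**.5).round(2),'L',s.x[4].round(1),'off',s.x[5:].round(2),'cost',round(s.cost,2))
    return s.x
shut=[('top',0,1,(201.0,205.0)),('top',0,-1,(238.06,206.8)),('scene',0,-1,(306.7,231.7)),('scene',0,1,(322.4,255.2))]
E
python3 - <<'E'
from fit import *
now=[('top',1,-1,(237.5,187.3)),('scene',1,-1,(298,197.2)),('scene',1,1,(315.8,222.6))]
fit(shut+now); fit(shut+now,[(0,np.array([524.2,102,204.9])),(1,np.array([549.4,101,337.8]))])
E
```

```text
hinge [712.1  91.3] yaw deg -2.0 angle 40.56 +- 0.6 L 49.4 off [-0.14 -0.18  0.25  0.32] cost 7.04
hinge [711.4  91.3] yaw deg -2.09 angle 41.13 +- 0.38 L 49.4 off [-0.04 -0.26  0.15  0.51] cost 8.41
```

The fit says about 41°, so I add 4°.

Request:
apply_moves([
  {"ax": 0, "ay": 0, "az": 0, "dx": -0.5, "dy": 0, "dz": 0.8, "jaw": 1},
  {"ax": 0, "ay": 0, "az": 0, "dx": -0.3, "dy": 0, "dz": 0.5, "jaw": 1},
  {"ax": 0, "ay": 0, "az": 0, "dx": 0, "dy": 0, "dz": 0, "jaw": 1},
  {"ax": 0, "ay": 0, "az": 0, "dx": 0, "dy": 0, "dz": 0, "jaw": 1},
])

```text
clock: 10.75
position: [563.4, 100.9, 339.2]
tcp_rot: [0.002, 1.106, -0.036]
wrist_force: [-3.2, 0.8, -2.9]
gripper_width: 0.115
```

```bash
sed -i 's/15\.5\*T/13*T/' ang.py; python3 ang.py; python3 to.py 533.5 101 188 62 -1.8|head -2; python3 look.py w14 340|tail -3
python3 - <<'E'
from h import *
for n in('scene','top'):
    im=eyes.get_image(n);cv2.imwrite('pics/%s6.png'%n,(cv2.resize(im[170:270,230:350],None,fx=6,fy=6,interpolation=2) if n=='scene' else cv2.resize(im[120:220,180:270],None,fx=6,fy=6,interpolation=2))[:,:,::-1])
    if n=='top': cv2.imwrite('pics/topfull6.png',im[:,:,::-1])
m=red(cv2.imread('pics/w14.png')[:,:,::-1].copy()); ys,xs=np.nonzero(m[100:400,250:320]);print(ys.min()+100,ys.max()+100)
E
```

```text
grasp [557.6 101.2 350.8] r 193.4 angle 45.84
pos [563.4 100.9 339.2] f [-3.2  0.8 -2.9] w 0.115 t 10.75 j [ 0.14  -0.422  1.843 -0.083  1.263  0.185]
shift cm [12.17 -0.12 -9.45]
([277, 172, 23, 118, 2273], [288.3, 233.2]) [564.4 113.6 340. ]
([279, 322, 20, 24, 430], [288.8, 332.9]) [562.1  45.9 340. ]
to stop, tool cm [ 15.63545974 -35.48453617 -22.09576308]
172 347
```

View pics/scene6.png

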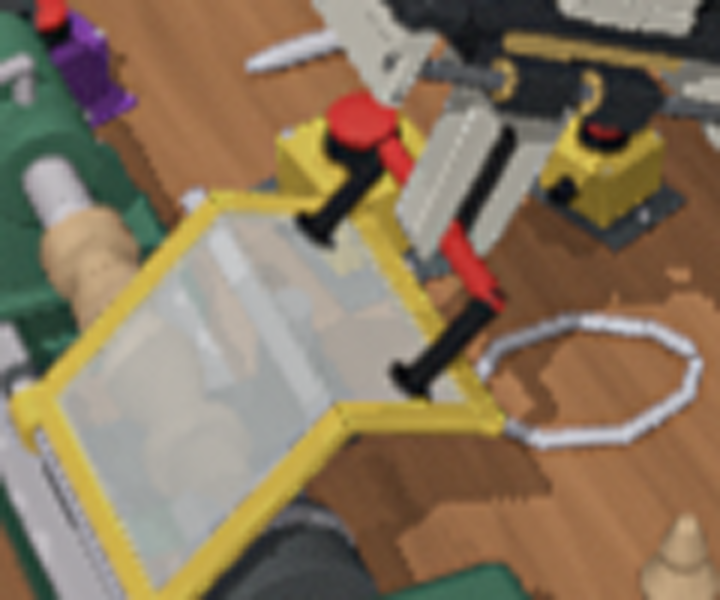

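View pics/top6.png

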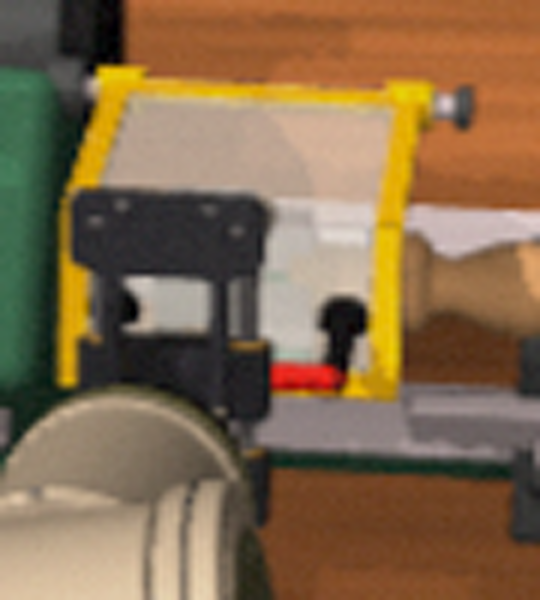

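View pics/topfull6.png

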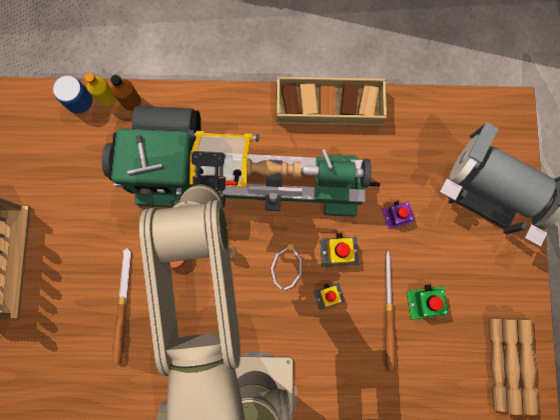

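Run:
```python
from fit import *
now=[('top',1,-1,(237.5,182.8)),('scene',1,-1,(294.3,194)),('scene',1,1,(313.5,219.6))]
fit(shut+now); fit(shut+now,[(0,np.array([524.2,102,204.9])),(1,np.array([558.,101,349.9]))])
x=[711.4,91.3,-.036]
for a in(43,45,47): print(a,bar(*x,np.radians(a),0).round(1))
```

```text
hinge [711.9  92.3] yaw deg -1.62 angle 45.21 +- 0.57 L 49.7 off [-0.17 -0.22  0.22  0.3 ] cost 8.87
hinge [711.5  92.4] yaw deg -1.68 angle 45.62 +- 0.37 L 49.7 off [-0.1  -0.22  0.2   0.41] cost 9.82
43 [553.5  97.  341.3]
45 [557.4  96.8 346.7]
47 [561.3  96.7 352. ]
```

Run:
```python
from fit import *
hx,hy,yaw=711.6,92.2,np.radians(-1.75)
def P(f,h,s,t):
    F=f*np.cos(t)-h*np.sin(t);H=f*np.sin(t)+h*np.cos(t)
    return np.array([hx,hy,235+H])-F*np.array([np.cos(yaw),np.sin(yaw),0])+s*np.array([-np.sin(yaw),np.cos(yaw),0])
for n,a,b in(('left',(304.5,260.5),(287.2,238)),('right',(281.9,224.7),(265.5,202.8))):
  for h in(-4,0,4):
    s=least_squares(lambda p:np.r_[proj('scene',P(p[0],h,p[1],0))+[.2,.4]-a,proj('scene',P(p[0],h,p[1],p[2]))+[.2,.4]-b],[125,60 if n=='left' else -60,.78])
    print(n,h,s.x[:2].round(1),np.degrees(s.x[2]).round(2),s.cost.round(2))
s=telemetry.observe();print(s['position'],s['clock'])
```

```text
left -4 [127.5  65.4] 51.76 0.24
left 0 [127.4  67.2] 50.56 0.0
left 4 [127.2  69. ] 49.36 0.38
right -4 [125.1 -70.6] 49.92 0.57
right 0 [125.1 -68.3] 48.88 0.05
right 4 [125. -66.] 47.82 0.08
[563.31026284 100.96866147 339.0435185 ] 10.9
```

The frame-corner estimate (48–51°) disagrees with the bar and gripper fit (45–46°), so I look closer and overlay a guard model at candidate angles.

```bash
cat > ov.py <<'E'
from fit import *
import sys
hx,hy,yaw=711.6,92.2,np.radians(-1.75)
def P(f,h,s,t):
    F=f*np.cos(t)-h*np.sin(t);H=f*np.sin(t)+h*np.cos(t)
    return np.array([hx,hy,235+H])-F*np.array([np.cos(yaw),np.sin(yaw),0])+s*np.array([-np.sin(yaw),np.cos(yaw),0])
def draw(cam,im,angs,box,k,name):
    x0,y0,x1,y1=box; o=cv2.resize(im[y0:y1,x0:x1],None,fx=k,fy=k,interpolation=2)[:,:,::-1].copy()
    for a,col in angs:
        t=np.radians(a); off=np.array([-.1,-.22]) if cam=='top' else np.array([.2,.4])
        q=lambda *p:tuple(int(v) for v in ((proj(cam,P(*p,t))+off-[x0,y0]+.5)*k))
        for s in(-71,71):
            cv2.polylines(o,[np.array([q(0,0,s),q(125,0,s),q(125,-64,s)])],False,col,1)
        for f,h in((0,0),(125,0),(125,-64)): cv2.line(o,q(f,h,-71),q(f,h,71),col,1)
        cv2.line(o,q(188,-30,-48),q(188,-30,48),col,1)
    cv2.imwrite(name,o)
if __name__=='__main__':
    n=sys.argv[1]
    draw('scene',cv2.imread('pics/scene0.png')[:,:,::-1],[(0,(255,0,255))],(225,190,335,290),6,f'pics/o{n}a.png')
    draw('top',cv2.imread('pics/top0.png')[:,:,::-1],[(0,(255,0,255))],(180,120,270,220),6,f'pics/o{n}b.png')
    im=eyes.get_image('scene');draw('scene',im,[(45,(255,0,255)),(50,(255,255,0))],(225,170,335,270),6,f'pics/o{n}c.png')
    im=eyes.get_image('top');draw('top',im,[(45,(255,0,255)),(50,(255,255,0))],(180,120,270,220),6,f'pics/o{n}d.png')
E
python3 ov.py 1
python3 - <<'E'
import cv2,numpy as np
I=[cv2.imread(f'pics/o1{c}.png') for c in 'abcd']
cv2.imwrite('pics/o1s.png',I[0]);print([i.shape for i in I])
E
```

```text
[(600, 660, 3), (600, 540, 3), (600, 660, 3), (600, 540, 3)]
```

View pics/o1a.png

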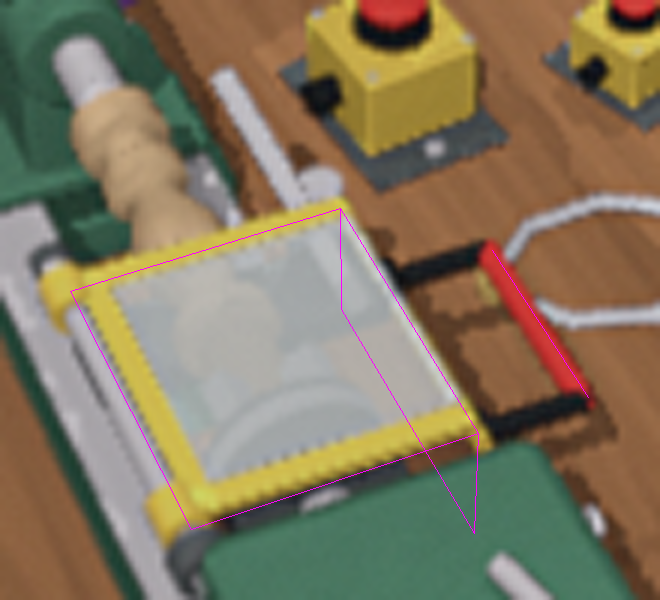

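View pics/o1b.png

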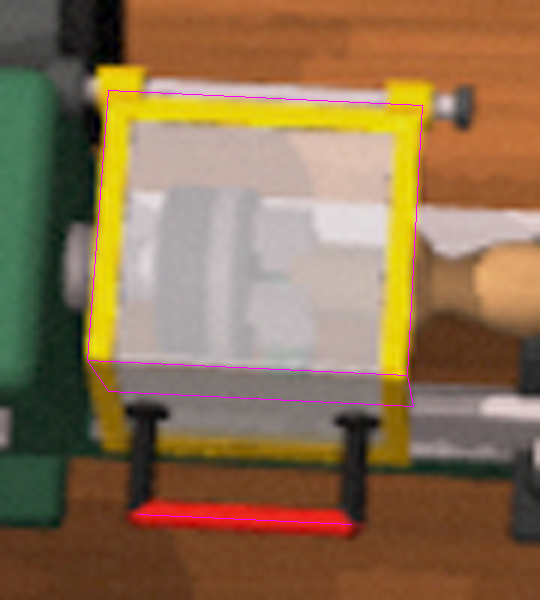

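View pics/o1c.png

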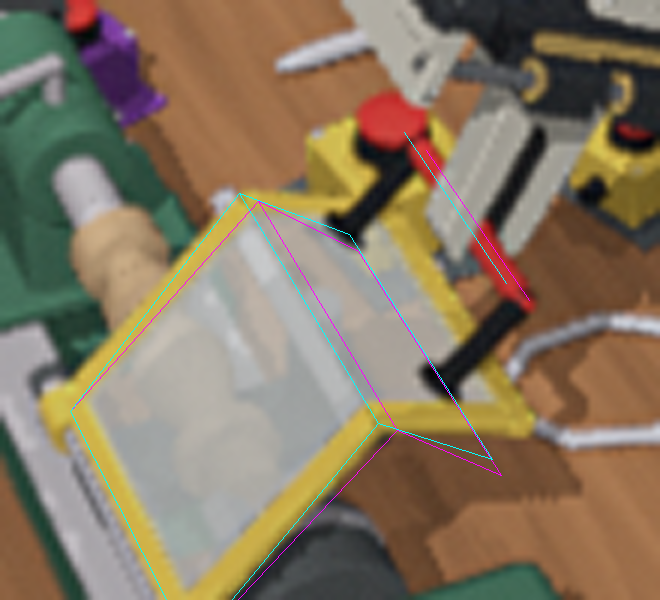

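View pics/o1d.png

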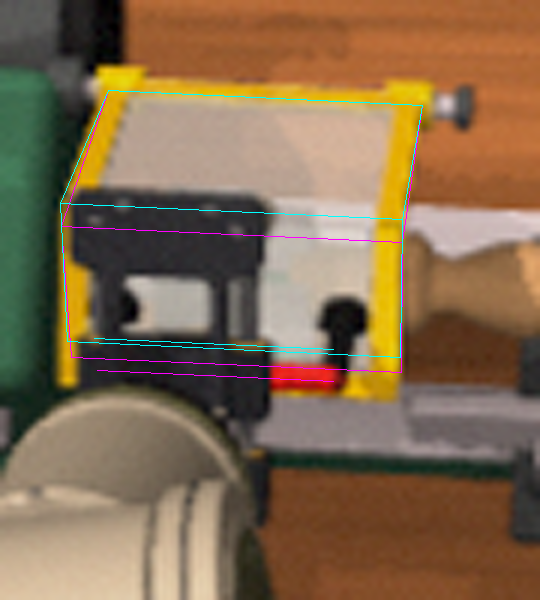

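Run:
```python
import cv2
for w in('w9','w11','w14'):
    i=cv2.imread(f'pics/{w}.png')[90:340,260:560]; cv2.imwrite(f'pics/{w}z.png',cv2.resize(i,None,fx=2.4,fy=2.4,interpolation=2))
```

```text
(no output)
```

View pics/w11z.png

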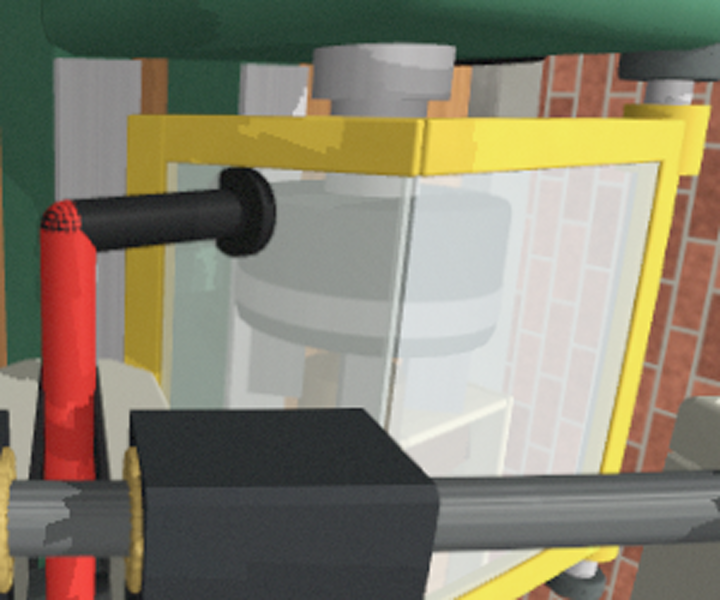

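View pics/w14z.png

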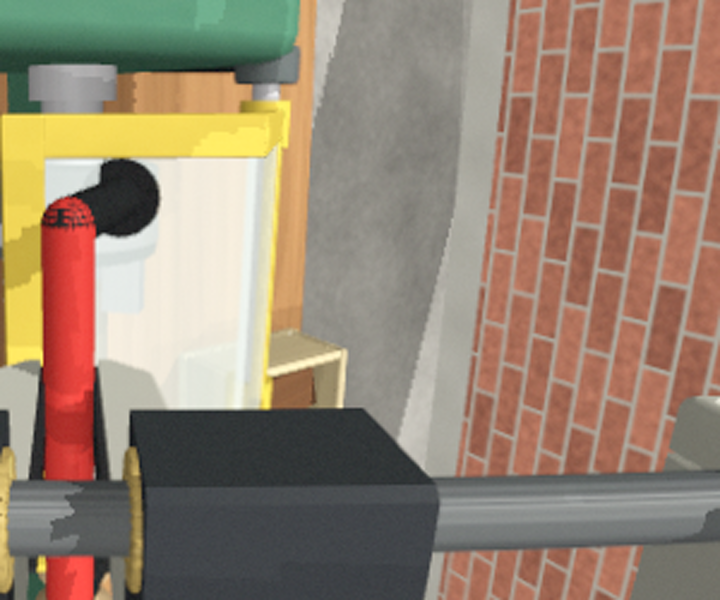

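```bash
cat > wfit.py <<'E'
from fit import *
# picks need saved poses: (TCP, rot) printed with each picture
poses={'w9':([503.5133,99.1829,240.4301],[-0.0024,1.1054,-0.0402]),'w10':([533.8358,98.9262,202.0004],[.0022,1.0794,-.0387]),
'w11':([531.5934,102.1035,191.269],[.0048,1.0754,-.0352]),'w12':([541.1557,101.7116,296.6524],[.0043,1.0953,-.0355]),
'w13':([555.2092,101.2184,326.2172],[.0024,1.105,-.0365]),'w14':([563.35,100.93,339.15],[.002,1.106,-.036])}
C=eyes.calibration('wrist');K=np.array([[C['fx'],0,C['cx']],[0,C['fy'],C['cy']],[0,0,1]])
def wproj(w,P,cor=None):
    p,r=poses[w];T=np.eye(4);T[:3,:3]=R.from_euler('xyz',r).as_matrix();T[:3,3]=p
    H=C['hand_eye'].copy()
    if cor is not None: H[:3,3]+=cor[:3]; H[:3,:3]=H[:3,:3]@R.from_rotvec(cor[3:]).as_matrix()
    T=np.linalg.inv(T@H);q=T[:3,:3]@P+T[:3,3]
    return cv2.projectPoints(np.array([[q[0],-q[1],-q[2]]]),np.zeros(3),np.zeros(3),K,C['dist'])[0][0,0]
def G(f,h,s,t,hx=711.6,hy=92.2,yaw=np.radians(-1.75)):
    F=f*np.cos(t)-h*np.sin(t);H=f*np.sin(t)+h*np.cos(t)
    return np.array([hx,hy,235+H])-F*np.array([np.cos(yaw),np.sin(yaw),0])+s*np.array([-np.sin(yaw),np.cos(yaw),0])
if __name__=='__main__':
  z=lambda w,*a:((wproj(w,G(*a))-[260,90])*2.4).round(0).tolist()
  for w,ths in(('w11',[0]),('w14',[41,43,45,47,49])):
    for th in ths:
        t=np.radians(th)
        print(w,th,'bar end',z(w,188,-30,48,t),'fold',z(w,125,0,71,t),'hinge',z(w,0,0,71,t),'disc',z(w,140,-30,45,t))
E
python3 wfit.py
```

```text
w11 0 bar end [61.0, 228.0] fold [392.0, 114.0] hinge [660.0, 114.0] disc [236.0, 223.0]
w14 41 bar end [5.0, 218.0] fold [199.0, 110.0] hinge [260.0, 107.0] disc [81.0, 203.0]
w14 43 bar end [29.0, 220.0] fold [214.0, 110.0] hinge [260.0, 107.0] disc [96.0, 204.0]
w14 45 bar end [55.0, 222.0] fold [230.0, 110.0] hinge [260.0, 107.0] disc [112.0, 206.0]
w14 47 bar end [83.0, 224.0] fold [246.0, 110.0] hinge [260.0, 107.0] disc [128.0, 207.0]
w14 49 bar end [111.0, 226.0] fold [262.0, 110.0] hinge [260.0, 107.0] disc [145.0, 208.0]
```

Run:
```python
import cv2,numpy as np
a=cv2.resize(cv2.imread('pics/w14.png')[110:260,255:390],None,fx=5,fy=5,interpolation=cv2.INTER_NEAREST)[:600]
cv2.imwrite('pics/w14y.png',a)
b=cv2.resize(cv2.imread('pics/w11.png')[110:260,400:560],None,fx=5,fy=5,interpolation=cv2.INTER_NEAREST)[:600]
cv2.imwrite('pics/w11y.png',b)
```

```text
(no output)
```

View pics/w14y.png

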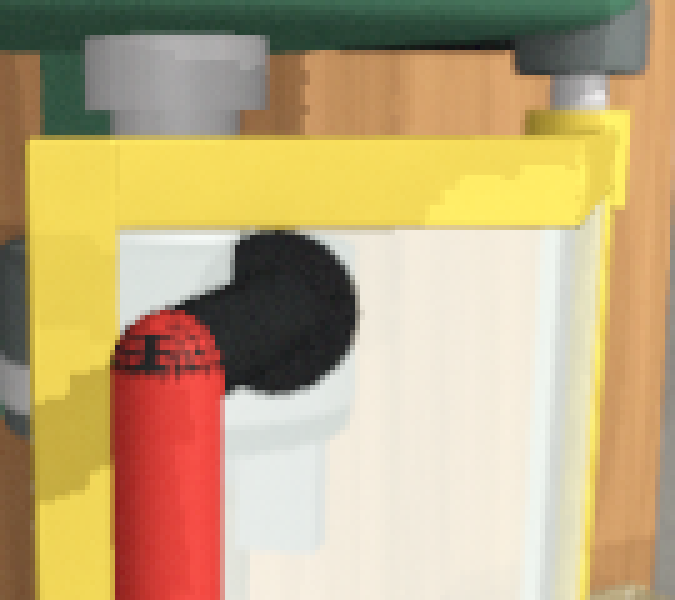

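View pics/w11y.png

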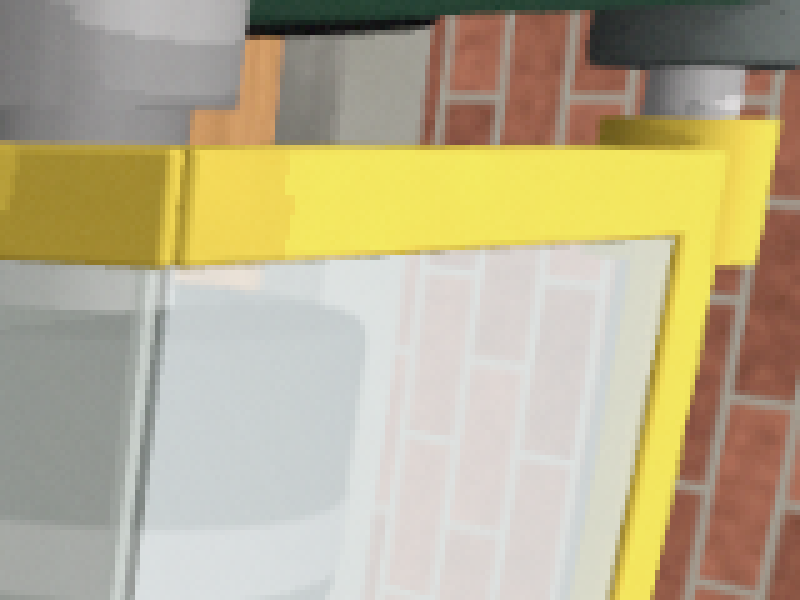

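```bash
cat > wf2.py <<'E'
from wfit import *
def run(obs,w2='w14',extra=True,verbose=True):
    def res(p):
        hx,hy,yaw,th=p[:4];cor=p[4:10];F=p[10:13];D=p[13:16];S=p[16];B=p[17];o={'top':p[18:20],'scene':p[20:22]}
        pts={'bar':(188,-30,B),'fold':F,'disc':D,'shaft':(0,0,S)};e=[]
        for w,n,px in obs:
            q=wproj(w,G(*pts[n],th if w==w2 else 0,hx,hy,yaw),cor)-px; e+=[q[0]/1.0,q[1]/3]
        e+=list(cor[:3]/1.5)+list(cor[3:]/.004)+[(F[0]-125)/1.5,F[1]/6,(F[2]-71)/2,(D[1]+30)/1.5,(D[0]-140)/10,(D[2]-45)/5,(S-80)/10,(B-48)/1.5]+list(p[18:]/1.0)
        if extra:
            for cam,fl,sd,px in shut: e+=list((proj(cam,bar(hx,hy,yaw,th if fl else 0,sd*49))+o[cam]-px)/0.8)
        return e
    s=least_squares(res,[712,92,-.03,.78,0,0,0,0,0,0,125,5,71,140,-30,45,80,48,0,0,0,0],x_scale='jac');cov=np.linalg.inv(s.jac.T@s.jac)
    if verbose: print('hinge',s.x[:2].round(1),'yaw',np.degrees(s.x[2]).round(2),'ANGLE',np.degrees(s.x[3]).round(2),'+-',np.degrees(cov[3,3]**.5).round(2),'cor',s.x[4:7].round(1),(s.x[7:10]*1e3).round(1),'fold',s.x[10:13].round(1),'disc',s.x[13:16].round(1),s.x[16:18].round(1),'off',s.x[18:].round(1),'cost',round(s.cost,2))
    return s.x,res(s.x)
O11=[('w11','bar',(286.3,182.5)),('w11','disc',(362.9,178.3)),('w11','fold',(435,139.6)),('w11','shaft',(539,129))]
O14=[('w14','bar',(288.4,179)),('w14','disc',(314.4,172.4)),('w14','fold',(371.6,139)),('w14','shaft',(371,129))]
if __name__=='__main__':
    x,r=run(O11+O14);print(np.round(r[:16],1))
    run(O11+O14,extra=False)
    for k in('fold','disc','bar','shaft'): print(k,'left out');run([o for o in O11+O14 if o[1]!=k])
E
python3 wf2.py
```

```text
hinge [711.1  91.1] yaw -2.55 ANGLE 45.91 +- 0.21 cor [0.5 0.1 0.2] [0.2 3.8 1.7] fold [126.4   6.9  69.9] disc [139.2 -28.2  47. ] [78.6 48.4] off [-0.3 -0.4 -0.2  0. ] cost 6.04
[ 0.1 -0.3  0.2  0.1  0.5 -0.1 -0.3 -0.1  0.8  0.6 -0.7  0.  -0.7 -0.3
 -0.7 -0.2]
hinge [709.7  88.3] yaw -3.6 ANGLE 45.94 +- 0.22 cor [ 0.3  0.  -0.1] [-0.1  3.4  1.3] fold [126.3   6.7  70.4] disc [139.1 -28.2  47.3] [81.1 48.1] off [0. 0. 0. 0.] cost 3.88
fold left out
hinge [711.5  92.7] yaw -2.15 ANGLE 45.8 +- 0.23 cor [ 0.7 -0.  -0. ] [0.  3.3 1.3] fold [125.  -0.  71.] disc [139.6 -28.   46.2] [76.7 48. ] off [-0.2 -0.3 -0.1 -0.1] cost 4.07
disc left out
hinge [711.1  90.8] yaw -2.62 ANGLE 45.84 +- 0.22 cor [0.5 0.1 0.2] [0.2 3.4 1.7] fold [126.5   7.   70. ] disc [140. -30.  45.] [78.9 48.4] off [-0.3 -0.4 -0.2  0. ] cost 4.88
bar left out
hinge [712.3  90.6] yaw -2.62 ANGLE 46.56 +- 0.48 cor [ 0.3  0.3 -0.4] [0.4 1.2 0.5] fold [125.2   4.8  70.3] disc [138.8 -30.4  47.1] [79. 48.] off [-0.4 -0.   0.2 -0.1] cost 2.63
shaft left out
hinge [711.8  91.8] yaw -2.28 ANGLE 45.97 +- 0.22 cor [-0.3  0.2  0.3] [0.3 0.8 0.5] fold [126.    7.5  69.8] disc [138.6 -28.1  46.8] [80.  48.3] off [-0.3 -0.2  0.  -0. ] cost 5.06
```

The joint fit over the wrist picks gives 45.9° ± 0.3. It also shows the frame's upper edge is about 7 mm above the hinge axis, which explains the corner discrepancy. I trim back 0.8°.

Request:
apply_moves([
  {"ax": 0, "ay": 0, "az": 0, "dx": 0.12, "dy": 0, "dz": -0.24, "jaw": 1},
  {"ax": 0, "ay": 0, "az": 0, "dx": 0, "dy": 0, "dz": 0, "jaw": 1},
  {"ax": 0, "ay": 0, "az": 0, "dx": 0, "dy": 0, "dz": 0, "jaw": 1},
])

```text
clock: 11.3
position: [561.6, 101.0, 336.6]
tcp_rot: [0.002, 1.105, -0.036]
wrist_force: [-1.3, 0.0, -1.8]
gripper_width: 0.119
```

```bash
python3 look.py w15 340
python3 - <<'E'
import cv2
a=cv2.resize(cv2.imread('pics/w15.png')[110:260,255:390],None,fx=5,fy=5,interpolation=cv2.INTER_NEAREST)[:600]
cv2.imwrite('pics/w15y.png',a)
E
```

```text
{'clock': 11.3, 'joint_positions': [0.1405, -0.4276, 1.8517, -0.0831, 1.2593, 0.1861], 'joint_vel': [-0.0001, -0.0037, 0.0056, -0.0016, -0.0002, 0.0003], 'joint_efforts': [-0.3558, -32.496, -54.9505, -0.7316, -4.0176, 0.0272], 'position': [561.5509, 101.029, 336.6026], 'tcp_rot': [0.0021, 1.1054, -0.0364], 'wrist_force': [-1.3321, 0.006, -1.7557], 'moment': [0.0457, 0.5995, -0.004], 'gripper_width': 0.1195}
([278, 172, 22, 118, 2266], [288.3, 233.4]) [561.3 114.6 340. ]
([279, 322, 20, 25, 435], [288.8, 332.9]) [559.   48.2 340. ]
to stop, tool cm [ 15.47857016 -35.48254355 -21.82355967]
```

View pics/w15y.png

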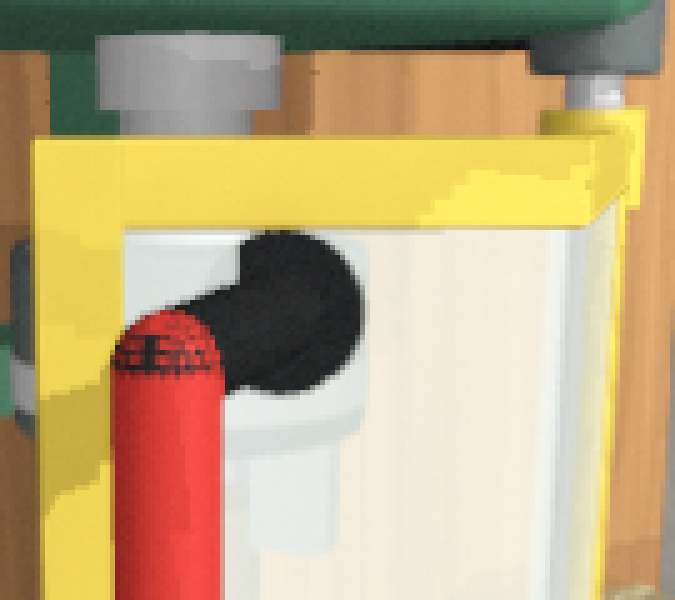

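Run:
```python
import wfit
wfit.poses['w15']=([561.5509,101.029,336.6026],[.0021,1.1054,-.0364])
from wf2 import *
O15=[('w15','bar',(288.4,179)),('w15','disc',(315.6,172.4)),('w15','fold',(373.2,139)),('w15','shaft',(374,128.5))]
run(O11+O15,'w15')
im=eyes.get_image('scene');cv2.imwrite('pics/s9.png',im[:,:,::-1])
s=telemetry.observe();print(s['position'],s['wrist_force'],s['clock'])
```

```text
hinge [711.1  91. ] yaw -2.58 ANGLE 44.99 +- 0.22 cor [0.5 0.1 0.3] [0.1 3.9 1.9] fold [126.4   6.9  69.9] disc [139.2 -28.2  47. ] [78.8 48.3] off [-0.3 -0.4 -0.2  0. ] cost 6.29
[561.53497453 101.03035129 336.5682307 ] [-2.05085425  0.28326917 -2.30703882] 11.4
```

View pics/s9.png

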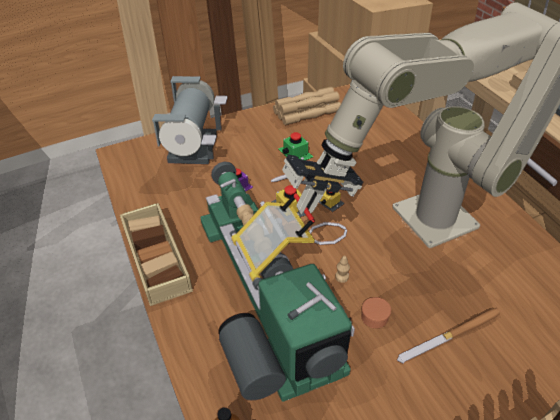

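The guard is held at 45.0° (fit) and the arm is steady. In the scene picture the chuck key (313,300), finial (343,268), tin (376,313), calipers and chisels are where they were at the start.

Run:
```python
from workcell import workorder
print(workorder.hand_in())
```

```text
the job is handed in; nothing more can be done
None
```

I pushed the stop button in and let it spring back, then lifted the chuck guard to 45°. The gripper was still holding the guard there when I handed the job in at about 11.4 s. No verdict was reported.

**Stop button:** I chose the larger yellow box from the four lookalikes. With the fingers closed, I pushed the button down to z = 80.4 mm. The force there was 27.7 N, well above the 8.5 N spring, so the button was on its end stop. A picture afterwards showed the button clear of the fingers, but I did not measure its height again.

**Guard:** I gripped the red bar and lifted along the hinge arc. The bar moved about 3–4 mm towards the fingertips in the grip, then stayed put. The last fit gives 45.0° ± 0.3°, with about 3 N at the wrist and the arm steady.

**Checks that disagreed or came close:**
- **Guard angle:** A rough estimate from the guard's frame corners read 48–51°. The frame's upper edge sits about 7 mm above the hinge axis, and that offset accounts for most of the difference. The bar, handle arm, fold and hinge pin in the wrist pictures agreed with each other, so I used those.
- **Joint 2 range:** During the approach joint 2 read -0.891 against its -0.89 limit, so it may have passed its range by about 0.001 rad. I backed off straight away.

In the last scene picture the chuck key, finial, tin, calipers and chisels lay where they started.

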